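Hang the desk tray on its sloping stand and put the sharpener in it

ROBOT

A 7-joint arm with a two-finger parallel gripper is mounted at the origin on the work surface. World frame = base frame: x ahead of the robot, y to its left, z up, the work surface at z = 0. Lengths are in m, angles in rad, forces in N, time in s.
With the tool pointing down it reaches from about 0.4 to 0.85 m from the base axis. Payload 10.4 kg.
Tool frame: the origin (TCP) lies between the finger pads; the fingertips stand 11 mm ahead of it and the grasp point (between the pads) lies 8 mm behind it (r.tcp_to_tips is the distance from the TCP to the fingertips, in m); z points along the fingers, y is the line along which they close (so a half turn about z gives the same grasp; the last joint's range is limited). The gripper opens to 87 mm and grips with 3 to 60 N. Pads are 19 mm wide; open, the fingers measure 117 mm over their backs; the gripper's body (75 mm by 190 mm) begins 51 mm behind the grasp point.
Start: joints at [-1.216, 0.332, -0.065, 1.46, 0.022, 1.35, -0.088], TCP at [0.231, 0.581, 0.207] pointing down, gripper open.
Joint ranges: [-2.6, 2.6], [-0.5, 2.12], [-1.47, 1.34], [0.16, 2.42], [-1.27, 4.41], [0.06, 2.06], [-2.6, 2.6]. Speed limits (rad/s): [2.22, 2.22, 2.79, 2.79, 3.14, 3.14, 3.14].

INTERFACE

Orientations are given as a unit quaternion [x, y, z, w].
In Python, from bench import r gives the robot as it stands. The module is installed in compiled form; this text tells all that it offers.
- The arm moves only by the shell command python3 -m crank 'ROWS' [FORCE]. ROWS is JSON, a list of rows, each an object of numbers: "claw": the closure, from -1 (fully open) to 1 (shut); "dx", "dy", "dz": the shift along the tool's x, y, z each as a share of 3 cm, from -1 to 1; "ax", "ay", "az": the turn, a rotation vector about the tool's x, y, z each as a share of 6 degrees, from -1 to 1. A call has 1 to 8 rows; each row shifts and turns the commanded pose from where the row before left it, along the tool's axes as they then stand; what a row does not reach is not made up. A row lasts 1/12 s, in which the tool goes at most 41.7 mm and 7.16 degrees, less where a joint would pass 70% of its speed; a pose out of reach is approached as far as the arm can. A call with a number of a shift or a turn outside -1 to 1 is refused whole. A call with a gripper value outside its range is refused whole. The fingers move at their own pace and stop on an object; FORCE is the grip in N (left out, the last holds). Time passes only in rows, so rows that do not move let the fingers close. It gives the time, the measured TCP pose, the force, the opening and the grip force at its end, in the units of the state.
- r.read_state(): the state, without advancing time (a new reading comes with each control period).
- r.camera(name): name is "side" or "top" or "wrist"; returns a dict with "color" (420x560x3 uint8, red, green, blue), "mtx" (3x3 intrinsics, pixels), "k1" (the pictures are not rectified: a ray, as slopes to the right and down, at radius r is drawn at 1 + k1 r^2 times it, then the intrinsics apply), "R" (3x3) and "t" (3): a world point X has camera coordinates R X + t; the wrist camera has in their place "hand_eye" (4x4, takes a point from camera to tool coordinates, whose origin is the TCP and whose axes are the flange's). Camera axes: x right, y down, z forward; pixel columns grow to the right and rows downward; lengths in m; the calibration is good to about 2 mm. A picture is of the moment at which its call begins: read the wrist's pose just before it. There is no depth.
- r.close_job(): hands the job in; it is judged then, once.
The state is a dict: "time": time; "joint_positions": joint angles; "joint_vel": joint speeds; "joint_torque": joint torques, N m; "ee_pos": TCP position; "eef_rot": TCP orientation; "ft_force": force on the tool from outside, world axes, zero at the start; "torque": the same for the moment, N m; "width": finger opening in m; "grip_force": force on a finger pad.
Only numpy, scipy, OpenCV 4.12 (cv2) and the standard library are available. Lean on these libraries where they do the work, as an engineer would, in place of code of your own. Each camera call takes 0.05 s, during which the arm holds its last target. There are 200 camera calls.

TASK

Hang the grey desk tray on the sloping stand: bring both of its holes over the stand's two steel pegs and lower it until its base lies fully home, flush on the board, then let go of it. Then drop the metal pencil sharpener into the hung tray, in either compartment. Leave the mug, the calculator and the block of notes where they are.

Things in the scene. Friction and masses are not known exactly. Their poses are not given: they have to be found in the camera images.
- face: The stand's black board, fixed, 160 (x) by 270 (y) by 10 mm. Origin: centre of its upper surface, 58 mm above the desk. It slopes 25 degrees: x points up the slope, away from the robot (stand's yaw within 0.25 rad), y runs level along it, z square out of it, up and back towards the robot. Two steel pegs stand on it, parallel to z, 180 mm apart along y, both at x = 0 (see stand); nothing else.
- stand: The foot under the board, fixed; origin on the desk below the board's origin. The pegs: 10 mm thick, 30 mm high, top 6 mm tapering to a 6 mm tip. Their mid-point lies anywhere within 22 mm left or right (along y) of the board's origin, firmly set but NOT reported: find it by touch (for instance feel both pegs from the inside and take the middle) or by looking.
- tray_mid (a point): Grey plastic tray, loose, 0.3 kg, alike either way round, flat on the desk at first. This point: its centre, 29 mm above its underside; z square to its base, y along its length. Base 120 (x) by 216 (y) by 6 mm, two 12 mm through holes at x = 0, y = -90 and +90 mm. Grip fin in the middle: 12 mm thick (x), 44 mm long (y), top 58 mm above the underside; take it by this, fingers closing along x.
- tray: The same tray; origin at the centre of its underside. Between the holes stands a box of 4 mm walls, 120 (x) by 140 mm (y) outside, rim 22 mm above the underside; a 6 mm partition of that height along y at x = 0 halves it into two open compartments of 53 by 132 mm. The fin stands on the middle of the partition.
- sharpener_mid (a point): A metal pencil sharpener, loose, 40 g: a block 40 mm (x) by 20 mm (y) by 16 mm high, flat on the desk at first. This point is its centre, 8 mm above its underside.
- sharpener: The same sharpener; origin at the centre of its underside.
- mug: White mug, 76 mm across, 80 mm high, between stand and tray; leave it alone. Origin: centre of its underside.
- calculator: Black pocket calculator, 90 by 120 by 16 mm, in front; leave it alone. Origin: centre of its underside.
- notes: Block of sticky notes, 76 by 76 by 36 mm, in front; leave it alone. Origin: centre of its underside.
There are look-alikes about, which are no part of the job. Several things look just like the sharpener: the one meant starts farthest to the robot's right.

How it is judged:
By the outcome, as a careful person would: the job done as asked, in the order asked, and still so for the second after the job is handed in, with the robot touching nothing.
It also fails if it takes over 72 s, if anything falls off the work surface, if the arm or the gripper's body presses on something with over 40 N, if the wrist force passes 120 N, or if a joint passes its speed limit or range.

## Working session

There is one attempt and no reset: what is moved stays moved. The work goes in short steps, Python scripts to look and compute and a shell command to move; the robot and the scene stay as the last step left them, time stands still between calls to the robot, and variables do not carry over. Pictures are saved under pics/ and viewed, at most 10 in all, crops included, and the job is handed in when it is done.

```bash
mkdir -p pics
cat > h.py <<'E'
import numpy as np, cv2
from scipy.spatial.transform import Rotation as Ro
from bench import r
def cam(name):
    s=r.read_state(); c=r.camera(name)
    if 'hand_eye' in c:
        T=np.eye(4);T[:3,:3]=Ro.from_quat(s['eef_rot']).as_matrix();T[:3,3]=s['ee_pos']
        M=np.linalg.inv(T@np.array(c['hand_eye'])); c['R']=M[:3,:3];c['t']=M[:3,3]
    return {k:(np.array(v) if k!='k1' else v) for k,v in c.items() if k in('color','mtx','k1','R','t')}
def save(c,fn): cv2.imwrite(fn,c['color'][:,:,::-1]); np.savez(fn[:-4]+'.npz',**c)
def load(fn): return dict(np.load(fn[:-4]+'.npz'))
def ray(c,uv):
    d=np.array([float(c['k1']),0,0,0,0])
    p=cv2.undistortPoints(np.array(uv,float).reshape(-1,1,2),c['mtx'],d).reshape(-1,2)
    D=np.c_[p,np.ones(len(p))]@c['R']; return -c['R'].T@c['t'],D
def onz(c,uv,z):
    o,D=ray(c,uv); return o+D*((z-o[2])/D[:,2])[:,None]
def proj(c,X):
    return cv2.projectPoints(np.array(X,float).reshape(-1,1,3),cv2.Rodrigues(c['R'])[0],c['t'],c['mtx'],np.array([float(c['k1']),0,0,0,0]))[0].reshape(-1,2)
E
python3 - <<'E'
from h import *
for n in('top','side'):
    c=cam(n); save(c,f'pics/{n}0.png'); print(n,-c['R'].T@c['t'],c['mtx'][0,0],c['k1'])
print(r.read_state(), r.tcp_to_tips)
E
```

```text
top [ 0.47081839 -0.00321645  0.83254422] 410.5725746637725 -0.07502403573473261
side [0.18375851 0.56325453 0.52222694] 407.25891990562894 -0.05586313964840139
{'time': 0.1, 'joint_positions': array([-1.21560005,  0.33280328, -0.06472517,  1.46089062,  0.02160215,
        1.34988862, -0.08849335]), 'joint_vel': array([ 0.00180269, -0.0013913 ,  0.00018461, -0.00366564,  0.00037853,
        0.00156037,  0.00224275]), 'joint_torque': array([ 1.27595737e-03, -6.24542928e+01,  2.45351857e-02, -3.90720928e+01,
       -6.14206656e-02,  3.66803468e-02,  4.23802271e-05]), 'ee_pos': array([0.23039695, 0.58057549, 0.20602105]), 'eef_rot': array([ 1.87751748e-01,  9.82216301e-01, -6.40039472e-04, -9.51917987e-05]), 'ft_force': array([-0.21068321,  0.47361942, -0.77240576]), 'torque': array([ 0.00998592,  0.05567476, -0.00773757]), 'grip_force': 0.0, 'width': 0.08718667568040721} 0.011
```

View pics/top0.png

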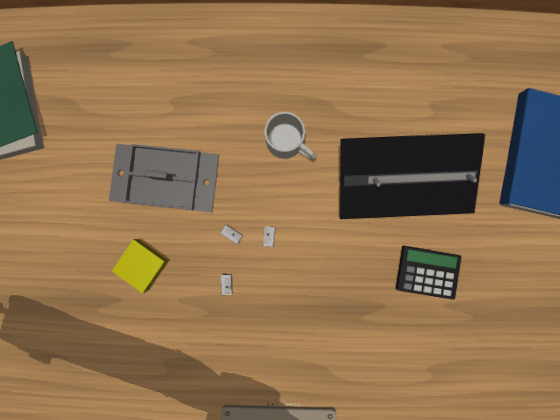

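View pics/side0.png

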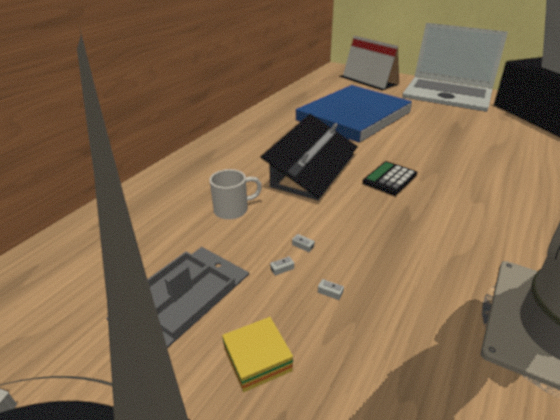

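The top view shows the tray with holes at about (121,173) and (206,182). The pegs are near (376,182) and (473,177). The sharpeners are at (231,234), (268,236) and (226,285), and the one at (268,236) is rightmost. The side view agrees with this layout.

Run:
```python
from h import *
c=load('pics/top0.png'); im=c['color'][:,:,::-1]
im=np.clip(im.astype(float)*1.6,0,255).astype(np.uint8)
a=cv2.resize(im[125:227,332:492],None,fx=5,fy=3*5/5,interpolation=cv2.INTER_CUBIC)
a=cv2.resize(im[127:223,335:490],None,fx=4,fy=4,interpolation=cv2.INTER_CUBIC)
b=cv2.resize(im[140:216,104:224],None,fx=2.8,fy=2.8,interpolation=cv2.INTER_CUBIC)
d=cv2.resize(im[222:250,215:285],None,fx=4,fy=4,interpolation=cv2.INTER_CUBIC)
o=np.zeros((600,630,3),np.uint8);o[:a.shape[0],:a.shape[1]]=a;o[386:386+b.shape[0],:b.shape[1]]=b;o[386:386+d.shape[0],345:345+d.shape[1]]=d
cv2.imwrite('pics/crop1.png',o)
P=lambda *a:print(np.round(onz(c,*a),3).tolist())
P([(121,173),(206,182)],.006); P([(231,234),(268,236),(226,285)],.016)
P([(340,140),(484,134),(475,213),(341,219)],.058);P([(376,182),(473,177)],.085);P([(285,135)],.08);P([(139,266)],.036);P([(430,273)],.016)
```

```text
[[0.582, 0.334, 0.006], [0.565, 0.156, 0.006]]
[[0.461, 0.101, 0.016], [0.458, 0.027, 0.016], [0.36, 0.109, 0.016]]
[[0.644, -0.108, 0.058], [0.662, -0.388, 0.058], [0.509, -0.368, 0.058], [0.493, -0.111, 0.058]]
[[0.561, -0.171, 0.085], [0.574, -0.352, 0.085]]
[[0.647, -0.003, 0.08]]
[[0.395, 0.279, 0.036]]
[[0.39, -0.296, 0.016]]
```

View pics/crop1.png

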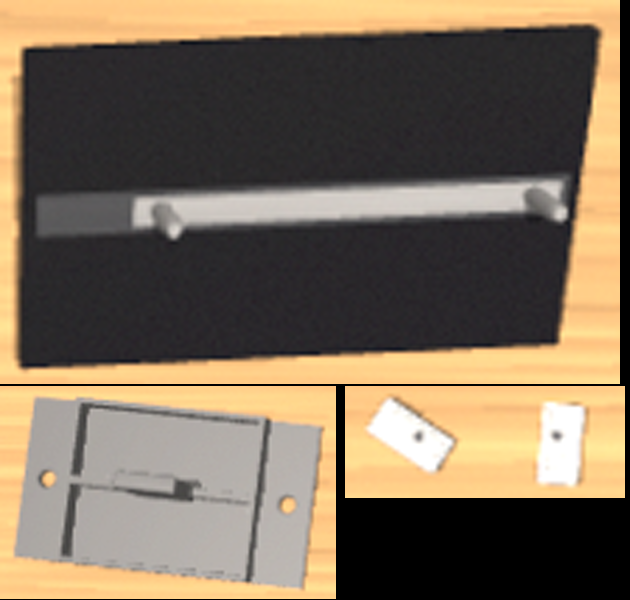

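The crop shows peg tips at top-view pixels of about (379,185) and (476,180), with bases at (376,179) and (470,175). The board and tray corners are clear. Next I fit the poses.

```bash
cat >> h.py <<'E'
def board(p): return Ro.from_euler('z',p[2])*Ro.from_euler('y',-25,degrees=True), np.array([p[0],p[1],.058])
E
python3 - <<'E'
from h import *
from scipy.optimize import least_squares as ls
c=load('pics/top0.png')
uv=np.array([(340.5,139),(484.7,133.7),(474.5,212.7),(340,218.5),(379,185.3),(475.8,180.3),(375.8,179.5),(470,175.3)])-0.0
def f(p):
    R,t=board(p);o=p[3]
    X=np.array([(.08,.135,0),(.08,-.135,0),(-.08,-.135,0),(-.08,.135,0),(0,o+.09,.03),(0,o-.09,.03),(0,o+.09,0),(0,o-.09,0)])
    return (proj(c,R.apply(X)+t)-uv).ravel()
s=ls(f,[.58,-.24,0,0],loss='soft_l1'); print(s.x.round(4),s.fun.round(1))
uv2=np.array([(116.9,144.3),(219,154.6),(212.6,212.1),(109.4,200.7),(120.8,173.2),(206.9,182.5)])
def g(p):
    R=Ro.from_euler('z',p[2])
    X=np.array([(.06,.108,.006),(.06,-.108,.006),(-.06,-.108,.006),(-.06,.108,.006),(0,.09,.006),(0,-.09,.006)])
    return (proj(c,R.apply(X)+[p[0],p[1],0])-uv2).ravel()
q=ls(g,[.57,.25,0],loss='soft_l1'); print(q.x.round(4),q.fun.round(1))
R=Ro.from_quat(r.read_state()['eef_rot']).as_matrix();print(R.round(3))
E
```

```text
[ 0.5741 -0.2434  0.063  -0.0232] [-0.1  0.2  0.7 -0.2 -0.   0.6 -0.4  1.1  0.6 -1.   0.1 -0.2  0.1 -0.2
 -1.1 -0. ]
[ 0.5731  0.2435 -0.0917] [-0.2 -0.5  0.2 -0.4 -0.3  0.5 -0.3  0.5  0.4  0.1  0.1 -0.2]
[[-0.929  0.369 -0.   ]
 [ 0.369  0.929 -0.001]
 [-0.    -0.001 -1.   ]]
```

```bash
cat >> h.py <<'E'
def plan(p,R,n):
    """constant row (tool axes, move units) repeated n times from the present pose to p,R"""
    s=r.read_state(); R0=Ro.from_quat(s['eef_rot']); w=(R0.inv()*R).as_rotvec()/n
    S=sum((R0*Ro.from_rotvec(w*k)).as_matrix() for k in range(n))
    d=np.linalg.solve(S,np.array(p)-s['ee_pos'])
    print(n,'rows d',(d/.03).round(3),'a',(np.degrees(w)/6).round(3),'| pos',s['ee_pos'].round(4),'F',s['ft_force'].round(1),'t',round(s['time'],2),'w',round(s['width'],4),'q7',s['joint_positions'].round(2))
def tool(ydir,zdir):
    z=np.array(zdir)/np.linalg.norm(zdir); y=np.array(ydir,float); y-=z*(y@z); y/=np.linalg.norm(y)
    return Ro.from_matrix(np.c_[np.cross(y,z),y,z])
def tray(yaw): return tool([np.cos(yaw),np.sin(yaw),0],[0,0,-1])
E
python3 - <<'E'
from h import *
plan([.573,.2435,.13],tray(-.0917),16)
E
```

```text
16 rows d [-1.051  0.216  0.158] a [-0.001  0.001  0.767] | pos [0.2304 0.5806 0.206 ] F [-0.2  0.5 -0.8] t 0.1 w 0.0872 q7 [-1.22  0.33 -0.06  1.46  0.02  1.35 -0.09]
```

```bash
python3 -m crank '[{"claw":-1,"dx":-0.95,"dy":0.2,"dz":0.1,"az":0.7},{"claw":-1,"dx":-0.95,"dy":0.2,"dz":0.1,"az":0.7},{"claw":-1,"dx":-0.95,"dy":0.2,"dz":0.1,"az":0.7},{"claw":-1,"dx":-0.95,"dy":0.2,"dz":0.1,"az":0.7},{"claw":-1,"dx":-0.95,"dy":0.2,"dz":0.1,"az":0.7},{"claw":-1,"dx":-0.95,"dy":0.2,"dz":0.1,"az":0.7},{"claw":-1,"dx":-0.95,"dy":0.2,"dz":0.1,"az":0.7},{"claw":-1,"dx":-0.95,"dy":0.2,"dz":0.1,"az":0.7}]'
python3 -c "
from h import *
plan([.573,.2435,.13],tray(-.0917),9)"
```

```text
9 rows d [-1.879  0.326  0.282] a [-1.000e-03  1.000e-03  1.363e+00] | pos [0.2304 0.5806 0.206 ] F [-0.2  0.5 -0.8] t 0.1 w 0.0872 q7 [-1.22  0.33 -0.06  1.46  0.02  1.35 -0.09]invalid input at $[0]: expected keys claw, dx, dy, dz, ax, ay, az
```

```bash
python3 -m crank '[{"claw":-1,"dx":-0.95,"dy":0.2,"dz":0.1,"ax":0,"ay":0,"az":0.7},{"claw":-1,"dx":-0.95,"dy":0.2,"dz":0.1,"ax":0,"ay":0,"az":0.7},{"claw":-1,"dx":-0.95,"dy":0.2,"dz":0.1,"ax":0,"ay":0,"az":0.7},{"claw":-1,"dx":-0.95,"dy":0.2,"dz":0.1,"ax":0,"ay":0,"az":0.7},{"claw":-1,"dx":-0.95,"dy":0.2,"dz":0.1,"ax":0,"ay":0,"az":0.7},{"claw":-1,"dx":-0.95,"dy":0.2,"dz":0.1,"ax":0,"ay":0,"az":0.7},{"claw":-1,"dx":-0.95,"dy":0.2,"dz":0.1,"ax":0,"ay":0,"az":0.7},{"claw":-1,"dx":-0.95,"dy":0.2,"dz":0.1,"ax":0,"ay":0,"az":0.7}]'
python3 -c "
from h import *
plan([.573,.2435,.13],tray(-.0917),8)"
```

```text
time: 0.77
ee_pos: [0.4407, 0.4849, 0.182]
eef_rot: [0.465, 0.885, -0.0, -0.0]
ft_force: [0.1, 0.5, -0.5]
width: 0.0869
grip_force: 0.0
8 rows d [-1.146  0.235  0.217] a [-0.001  0.001  0.829] | pos [0.4407 0.4849 0.182 ] F [ 0.1  0.5 -0.5] t 0.77 w 0.0869 q7 [-0.99  0.41  0.12  1.41 -0.05  1.32 -0.27]
```

```bash
python3 -m crank '[{"claw":-1,"dx":-1,"dy":0.2,"dz":0.19,"ax":0,"ay":0,"az":0.73},{"claw":-1,"dx":-1,"dy":0.2,"dz":0.19,"ax":0,"ay":0,"az":0.73},{"claw":-1,"dx":-1,"dy":0.2,"dz":0.19,"ax":0,"ay":0,"az":0.73},{"claw":-1,"dx":-1,"dy":0.2,"dz":0.19,"ax":0,"ay":0,"az":0.73},{"claw":-1,"dx":-1,"dy":0.2,"dz":0.19,"ax":0,"ay":0,"az":0.73},{"claw":-1,"dx":-1,"dy":0.2,"dz":0.19,"ax":0,"ay":0,"az":0.73},{"claw":-1,"dx":-1,"dy":0.2,"dz":0.19,"ax":0,"ay":0,"az":0.73},{"claw":-1,"dx":-1,"dy":0.2,"dz":0.19,"ax":0,"ay":0,"az":0.73}]'
python3 -c "
from h import *
plan([.573,.2435,.13],tray(-.0917),2)"
```

```text
time: 1.43
ee_pos: [0.5632, 0.2771, 0.1364]
eef_rot: [0.71, 0.704, -0.0, -0.0]
ft_force: [0.7, -0.1, 0.6]
width: 0.087
grip_force: 0.0
2 rows d [-0.555  0.18   0.107] a [-0.002  0.002  0.395] | pos [0.5632 0.2771 0.1364] F [ 0.7 -0.1  0.6] t 1.43 w 0.087 q7 [-0.77  0.39  0.31  1.56 -0.12  1.21 -0.45]
```

```bash
python3 -m crank '[{"claw":-1,"dx":-0.55,"dy":0.18,"dz":0.1,"ax":0,"ay":0,"az":0.4},{"claw":-1,"dx":-0.55,"dy":0.18,"dz":0.1,"ax":0,"ay":0,"az":0.4},{"claw":-1,"dx":0,"dy":0,"dz":0,"ax":0,"ay":0,"az":0}]'
python3 -c "
from h import *
plan([.573,.2435,.038],tray(-.0917),5)
c=cam('wrist');save(c,'pics/w1.png')
R=Ro.from_euler('z',-.0917);t=[.5731,.2435,0]
X=np.array([(a,b,.006) for a,b in((.06,.108),(.06,-.108),(-.06,-.108),(-.06,.108),(0,.09),(0,-.09))]+[(.006,.022,.058),(.006,-.022,.058),(-.006,-.022,.058),(-.006,.022,.058)])
im=c['color'][:,:,::-1].copy()
for u in proj(c,R.apply(X)+t): cv2.circle(im,tuple(int(v) for v in np.clip(u,-999,2000)),3,(0,0,255),1)
cv2.imwrite('pics/w1o.png',im)"
```

```text
time: 1.68
ee_pos: [0.5737, 0.2416, 0.1306]
eef_rot: [0.74, 0.673, -0.001, 0.001]
ft_force: [-0.3, -0.3, 0.4]
width: 0.0873
grip_force: 0.0
5 rows d [ 0.013 -0.006  0.618] a [-0.     0.003 -0.006] | pos [0.5737 0.2416 0.1306] F [-0.3 -0.3  0.4] t 1.68 w 0.0873 q7 [-0.74  0.38  0.34  1.58 -0.13  1.2  -0.47]
```

View pics/w1o.png

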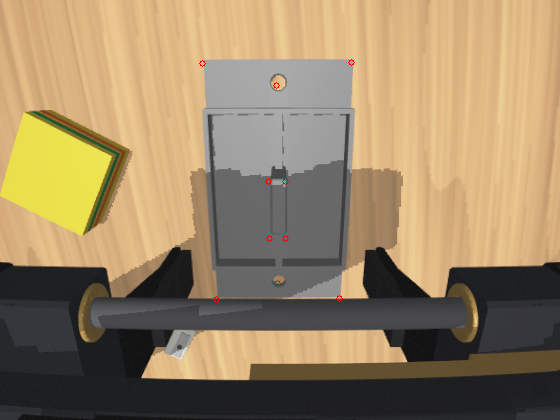

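The overlay agrees with the tray to within about 2 mm: hole at (279,82), fin at about x 278. Descending to grip the fin.

```bash
python3 -m crank '[{"claw":-1,"dx":0.1,"dy":0,"dz":0.6,"ax":0,"ay":0,"az":0},{"claw":-1,"dx":0,"dy":0,"dz":0.6,"ax":0,"ay":0,"az":0},{"claw":-1,"dx":0,"dy":0,"dz":0.6,"ax":0,"ay":0,"az":0},{"claw":-1,"dx":0,"dy":0,"dz":0.6,"ax":0,"ay":0,"az":0},{"claw":-1,"dx":0,"dy":0,"dz":0.6,"ax":0,"ay":0,"az":0},{"claw":-1,"dx":0,"dy":0,"dz":0.1,"ax":0,"ay":0,"az":0},{"claw":1,"dx":0,"dy":0,"dz":0,"ax":0,"ay":0,"az":0},{"claw":1,"dx":0,"dy":0,"dz":0,"ax":0,"ay":0,"az":0}]' 30
python3 -m crank '[{"claw":1,"dx":0,"dy":0,"dz":0,"ax":0,"ay":0,"az":0},{"claw":1,"dx":0,"dy":0,"dz":0,"ax":0,"ay":0,"az":0},{"claw":1,"dx":0,"dy":0,"dz":0,"ax":0,"ay":0,"az":0},{"claw":1,"dx":0,"dy":0,"dz":0,"ax":0,"ay":0,"az":0},{"claw":1,"dx":0,"dy":0,"dz":0,"ax":0,"ay":0,"az":0},{"claw":1,"dx":0,"dy":0,"dz":0,"ax":0,"ay":0,"az":0}]'
```

```text
time: 2.4
ee_pos: [0.5731, 0.2498, 0.039]
eef_rot: [0.737, 0.676, 0.001, -0.0]
ft_force: [-0.5, 0.1, 0.1]
width: 0.08
grip_force: 0.0
time: 2.9
ee_pos: [0.5731, 0.2484, 0.0383]
eef_rot: [0.738, 0.675, 0.0, -0.0]
ft_force: [0.4, 0.3, 0.2]
width: 0.0416
grip_force: 0.0
```

```bash
python3 -m crank '[{"claw":1,"dx":0,"dy":0,"dz":0,"ax":0,"ay":0,"az":0},{"claw":1,"dx":0,"dy":0,"dz":0,"ax":0,"ay":0,"az":0},{"claw":1,"dx":0,"dy":0,"dz":0,"ax":0,"ay":0,"az":0},{"claw":1,"dx":0,"dy":0,"dz":0,"ax":0,"ay":0,"az":0},{"claw":1,"dx":0,"dy":0,"dz":0,"ax":0,"ay":0,"az":0},{"claw":1,"dx":0,"dy":0,"dz":0,"ax":0,"ay":0,"az":0},{"claw":1,"dx":0,"dy":0,"dz":0,"ax":0,"ay":0,"az":0},{"claw":1,"dx":0,"dy":0,"dz":0,"ax":0,"ay":0,"az":0}]' 45
python3 -m crank '[{"claw":1,"dx":0,"dy":0,"dz":-0.4,"ax":0,"ay":0,"az":0},{"claw":1,"dx":0,"dy":0,"dz":-1,"ax":0,"ay":0,"az":0},{"claw":1,"dx":0,"dy":0,"dz":-1,"ax":0,"ay":0,"az":0},{"claw":1,"dx":0,"dy":0,"dz":-1,"ax":0,"ay":0,"az":0},{"claw":1,"dx":0,"dy":0,"dz":-1,"ax":0,"ay":0,"az":0},{"claw":1,"dx":0,"dy":0,"dz":-1,"ax":0,"ay":0,"az":0},{"claw":1,"dx":0,"dy":0,"dz":-0.6,"ax":0,"ay":0,"az":0},{"claw":1,"dx":0,"dy":0,"dz":0,"ax":0,"ay":0,"az":0}]'
python3 - <<'E'
from h import *
p=[.5741,-.2434,.063];o=-.0232
R,t=board(p)
X=R.as_matrix()
print(X[:,0],X[:,2])
# hand: TCP relative to tray underside 38mm; pre-hang 120mm off the board along z
Rt=tool(X[:,0],-X[:,2])
for h in(.038+.1,.038): print(t+X@[0,o,h])
plan(t+X@[0,o,.138],Rt,18)
E
```

```text
time: 3.57
ee_pos: [0.5732, 0.2484, 0.0382]
eef_rot: [0.738, 0.675, 0.0, 0.0]
ft_force: [1.3, -0.5, 0.3]
width: 0.0109
grip_force: 45.0
time: 4.23
ee_pos: [0.5746, 0.249, 0.2236]
eef_rot: [0.738, 0.675, 0.003, 0.001]
ft_force: [0.9, 0.1, -1.9]
width: 0.0107
grip_force: 45.0
[0.90450981 0.05705963 0.42261826] [-0.42177985 -0.02660734  0.90630779]
[ 0.51735501 -0.27022579  0.18307047]
[ 0.559533   -0.26756505  0.0924397 ]
18 rows d [-0.965 -0.103  0.048] a [-0.228  0.016 -0.08 ] | pos [0.5746 0.249  0.2236] F [ 0.9  0.1 -1.9] t 4.23 w 0.0107 q7 [-0.75  0.33  0.35  1.46 -0.11  1.37 -0.49]
```

```bash
python3 -m crank '[{"claw":1,"dx":-0.4,"dy":-0.05,"dz":0,"ax":-0.1,"ay":0,"az":-0.08},{"claw":1,"dx":-0.8,"dy":-0.1,"dz":0,"ax":-0.23,"ay":0.02,"az":-0.08},{"claw":1,"dx":-0.95,"dy":-0.1,"dz":0.04,"ax":-0.23,"ay":0.02,"az":-0.08},{"claw":1,"dx":-0.95,"dy":-0.1,"dz":0.04,"ax":-0.23,"ay":0.02,"az":-0.08},{"claw":1,"dx":-0.95,"dy":-0.1,"dz":0.04,"ax":-0.23,"ay":0.02,"az":-0.08},{"claw":1,"dx":-0.95,"dy":-0.1,"dz":0.04,"ax":-0.23,"ay":0.02,"az":-0.08},{"claw":1,"dx":-0.95,"dy":-0.1,"dz":0.04,"ax":-0.23,"ay":0.02,"az":-0.08},{"claw":1,"dx":-0.95,"dy":-0.1,"dz":0.04,"ax":-0.23,"ay":0.02,"az":-0.08}]'
python3 - <<'E'
from h import *
p=[.5741,-.2434,.063];o=-.0232
R,t=board(p)
X=R.as_matrix()
plan(t+X@[0,o,.138],tool(X[:,0],-X[:,2]),12)
E
```

```text
time: 4.9
ee_pos: [0.5384, 0.0417, 0.2072]
eef_rot: [0.712, 0.697, 0.066, 0.061]
ft_force: [1.1, -0.8, -2.8]
width: 0.0109
grip_force: 45.0
12 rows d [-0.866 -0.089  0.037] a [-0.205  0.013 -0.065] | pos [0.5384 0.0417 0.2072] F [ 1.1 -0.8 -2.8] t 4.9 w 0.0109 q7 [-0.63 -0.02  0.45  1.87  0.04  1.11 -0.22]
```

```bash
python3 -m crank '[{"claw":1,"dx":-0.9,"dy":-0.1,"dz":0,"ax":-0.2,"ay":0.01,"az":-0.06},{"claw":1,"dx":-0.9,"dy":-0.1,"dz":0,"ax":-0.2,"ay":0.01,"az":-0.06},{"claw":1,"dx":-0.9,"dy":-0.1,"dz":0,"ax":-0.2,"ay":0.01,"az":-0.06},{"claw":1,"dx":-0.9,"dy":-0.1,"dz":0,"ax":-0.2,"ay":0.01,"az":-0.06},{"claw":1,"dx":-0.9,"dy":-0.1,"dz":0.04,"ax":-0.2,"ay":0.01,"az":-0.06},{"claw":1,"dx":-0.9,"dy":-0.1,"dz":0.04,"ax":-0.2,"ay":0.01,"az":-0.06},{"claw":1,"dx":-0.9,"dy":-0.1,"dz":0.04,"ax":-0.2,"ay":0.01,"az":-0.06},{"claw":1,"dx":-0.9,"dy":-0.1,"dz":0.04,"ax":-0.2,"ay":0.01,"az":-0.06}]'
python3 - <<'E'
from h import *
p=[.5741,-.2434,.063];o=-.0232
R,t=board(p)
X=R.as_matrix()
plan(t+X@[0,o,.138],tool(X[:,0],-X[:,2]),4)
E
```

```text
time: 5.57
ee_pos: [0.5169, -0.1739, 0.195]
eef_rot: [0.686, 0.707, 0.125, 0.119]
ft_force: [0.7, 0.6, -2.9]
width: 0.0108
grip_force: 45.0
4 rows d [-0.803 -0.064  0.079] a [-0.213  0.02  -0.076] | pos [ 0.5169 -0.1739  0.195 ] F [ 0.7  0.6 -2.9] t 5.57 w 0.0108 q7 [-0.45 -0.16  0.73  2.02 -0.01  0.91  0.32]
```

```bash
python3 -m crank '[{"claw":1,"dx":-0.8,"dy":-0.06,"dz":0.08,"ax":-0.21,"ay":0.02,"az":-0.08},{"claw":1,"dx":-0.8,"dy":-0.06,"dz":0.08,"ax":-0.21,"ay":0.02,"az":-0.08},{"claw":1,"dx":-0.8,"dy":-0.06,"dz":0.08,"ax":-0.21,"ay":0.02,"az":-0.08},{"claw":1,"dx":-0.7,"dy":-0.06,"dz":0.08,"ax":-0.21,"ay":0.02,"az":-0.08},{"claw":1,"dx":0,"dy":0,"dz":0,"ax":0,"ay":0,"az":0},{"claw":1,"dx":0,"dy":0,"dz":0,"ax":0,"ay":0,"az":0},{"claw":1,"dx":0,"dy":0,"dz":0,"ax":0,"ay":0,"az":0}]'
python3 - <<'E'
from h import *
p=[.5741,-.2434,.063];o=-.0232
R,t=board(p)
X=R.as_matrix()
plan(t+X@[0,o,.138],tool(X[:,0],-X[:,2]),1)
a=cam('wrist');save(a,'pics/w2.png');b=cam('top');save(b,'pics/t2.png')
B=cv2.resize(b['color'][90:260,300:520],None,fx=2,fy=2)[:,:,::-1]
A=cv2.resize(a['color'],(448,336))[:,:,::-1]
im=np.zeros((600,800,3),np.uint8);im[:336,:448]=A; im[260:600,360:800]=B
im=a['color'][:,:,::-1].copy(); im[:170,340:]=b['color'][90:260,300:520][:,:,::-1]
o=np.zeros((420,780,3),np.uint8);o[:,:560]=a['color'][:,:,::-1];o[:170,560:]=b['color'][90:260,300:520][:,:,::-1]
cv2.imwrite('pics/v2.png',np.clip(o*1.5,0,255).astype(np.uint8))
E
```

```text
time: 6.15
ee_pos: [0.5186, -0.2648, 0.1835]
eef_rot: [0.668, 0.713, 0.157, 0.147]
ft_force: [0.2, 0.1, -0.9]
width: 0.0107
grip_force: 45.0
1 rows d [-0.177 -0.053 -0.009] a [-0.026 -0.006  0.015] | pos [ 0.5186 -0.2648  0.1835] F [ 0.2  0.1 -0.9] t 6.15 w 0.0107 q7 [-0.44 -0.07  0.97  2.   -0.25  0.83  0.75]
```

View pics/v2.png

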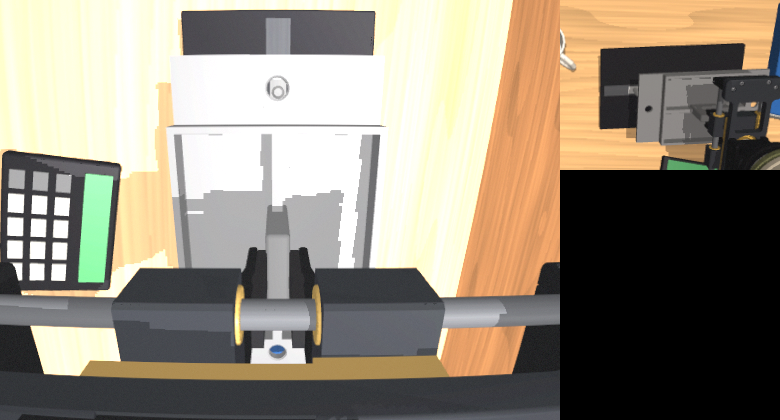

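The peg tip shows through the +y hole at about (278,89), and the other hole is at about (278,351). I'll zoom in to measure the offset.

Run:
```python
from h import *
a=load('pics/w2.png');im=np.clip(a['color'][:,:,::-1]*1.3,0,255).astype(np.uint8)
A=cv2.resize(im[70:110,255:300],None,fx=10,fy=10,interpolation=cv2.INTER_CUBIC)
B=cv2.resize(im[338:366,260:295],None,fx=10,fy=10,interpolation=cv2.INTER_CUBIC)
o=np.zeros((400,800,3),np.uint8);o[:,:450]=A;o[:280,450:]=B
cv2.imwrite('pics/v3.png',o)
s=r.read_state();T=Ro.from_quat(s['eef_rot']);e=s['ee_pos']
R,t=board([.5741,-.2434,.063]);o=-.0232
for y in(.09,-.09):
    print('hole',proj(a,T.apply([[y,0,.032],[y,0,.038]])+e).round(1).tolist(),'peg tip',proj(a,R.apply([[0,o+y,.03]])+t).round(1),'base',proj(a,R.apply([[0,o+y,0]])+t).round(1))
print('tray corners top', proj(a,T.apply([[.108,.06,.032],[.108,-.06,.032]])+e).round(1).tolist())
print('board corners',proj(a,R.apply([[.08,.135,0],[-.08,.135,0]])+t).round(1).tolist())
```

```text
hole [[279.1, 83.2], [279.0, 83.6]] peg tip [[276.3  94.7]] base [[276.5  95. ]]
hole [[279.4, 349.3], [279.4, 343.8]] peg tip [[276.5 299.3]] base [[276.7 283.1]]
tray corners top [[387.1, 50.2], [171.0, 50.8]]
board corners [[374.7, 9.6], [178.4, 9.8]]
```

View pics/v3.png

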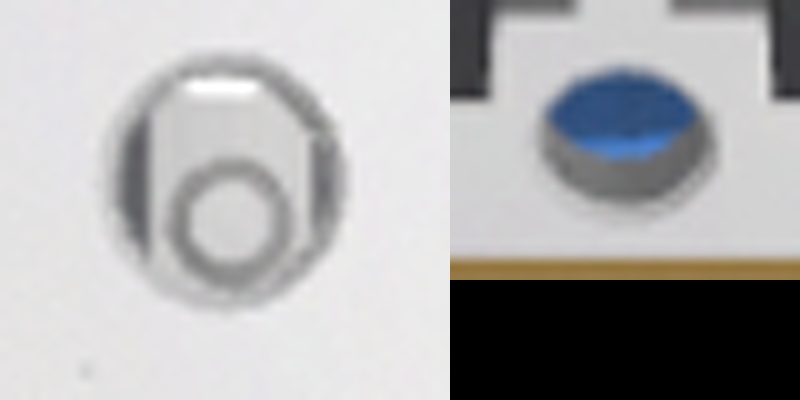

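Run:
```python
from h import *
a=load('pics/w2.png')
s=r.read_state();T=Ro.from_quat(s['eef_rot']);e=s['ee_pos']
def tz(uv,z):
    o,D=ray(a,uv);o=T.inv().apply(o-e);D=T.inv().apply(D);return (o+D*((z-o[2])/D[:,2])[:,None])*1000
print('holes',tz([(277.1,87.8),(276.8,351.2)],.032).round(1).tolist())
R,t=board([.5741,-.2434,.063]);print('board tip in tool',(T.inv().apply(R.apply([[0,-.0232+.09,.03],[0,-.0232-.09,.03]])+t-e)*1000).round(1).tolist())
print('peg tip',tz([(277.6,91.9)],.108).round(1).tolist())
print('board corners',tz([(374,12),(182,12)],.138).round(1).tolist(), (T.inv().apply(R.apply([[.08,.135,0],[-.08,.135,0]])+t-e)*1000).round(1).tolist())
```

```text
holes [[87.5, -1.1, 32.0], [-91.7, -1.9, 32.0]]
board tip in tool [[84.3, -1.9, 108.0], [-95.7, -2.4, 107.8]]
peg tip [[86.3, -0.9, 108.0]]
board corners [[150.4, 77.9, 138.0], [150.8, -78.8, 138.0]] [[152.2, 78.3, 137.9], [152.6, -81.7, 138.2]]
```

```bash
python3 -m crank '[{"claw":1,"dx":-0.04,"dy":0,"dz":0.3,"ax":-0.03,"ay":0,"az":0},{"claw":1,"dx":0,"dy":0,"dz":0.5,"ax":0,"ay":0,"az":0},{"claw":1,"dx":0,"dy":0,"dz":0.5,"ax":0,"ay":0,"az":0},{"claw":1,"dx":0,"dy":0,"dz":0.5,"ax":0,"ay":0,"az":0},{"claw":1,"dx":0,"dy":0,"dz":0.2,"ax":0,"ay":0,"az":0},{"claw":1,"dx":0,"dy":0,"dz":0,"ax":0,"ay":0,"az":0},{"claw":1,"dx":0,"dy":0,"dz":0,"ax":0,"ay":0,"az":0},{"claw":1,"dx":0,"dy":0,"dz":0,"ax":0,"ay":0,"az":0}]'
python3 - <<'E'
from h import *
p=[.5741,-.2434,.063];o=-.0232
R,t=board(p)
X=R.as_matrix()
plan(t+X@[0,o,.038],tool(X[:,0],-X[:,2]),1)
a=cam('wrist');save(a,'pics/w4.png');im=np.clip(a['color'][:,:,::-1]*1.3,0,255).astype(np.uint8)
A=cv2.resize(im[70:110,255:300],None,fx=10,fy=10,interpolation=cv2.INTER_CUBIC)
B=cv2.resize(im[338:366,260:295],None,fx=10,fy=10,interpolation=cv2.INTER_CUBIC)
o=np.zeros((400,800,3),np.uint8);o[:,:450]=A;o[:280,450:]=B
cv2.imwrite('pics/v4.png',o)
E
```

```text
time: 6.92
ee_pos: [0.5447, -0.2653, 0.1305]
eef_rot: [0.667, 0.712, 0.159, 0.149]
ft_force: [-0.6, -0.0, -2.2]
width: 0.0108
grip_force: 45.0
1 rows d [-0.108 -0.096  1.356] a [0.026 0.001 0.017] | pos [ 0.5447 -0.2653  0.1305] F [-0.6 -0.  -2.2] t 6.92 w 0.0108 q7 [-0.41  0.13  1.    2.02 -0.55  0.76  0.98]
```

View pics/v4.png

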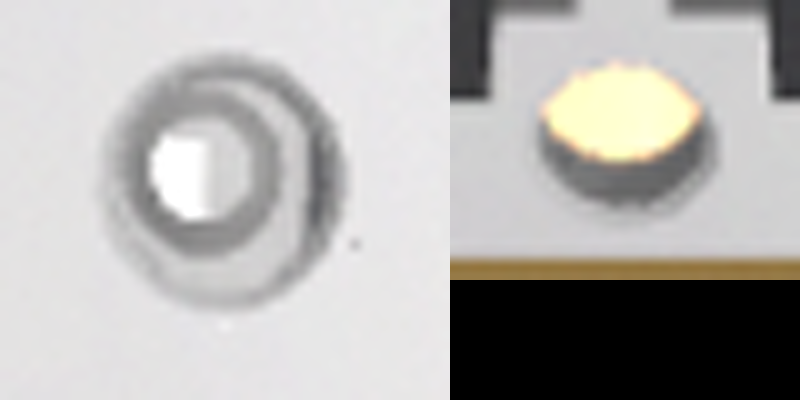

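Run:
```python
from h import *
a=load('pics/w4.png')
s=r.read_state();T=Ro.from_quat(s['eef_rot']);e=s['ee_pos']
def tz(uv,z):
    o,D=ray(a,uv);o=T.inv().apply(o-e);D=T.inv().apply(D);return (o+D*((z-o[2])/D[:,2])[:,None])*1000
print('hole',tz([(277.1,87.8)],.032).round(1).tolist(),'tip',tz([(274.5,86)],.0487).round(1).tolist())
```

```text
hole [[88.0, -0.6, 32.0]] tip [[89.5, -2.2, 48.7]]
```

```bash
python3 -m crank '[{"claw":1,"dx":0.045,"dy":-0.055,"dz":0,"ax":0,"ay":0,"az":0.01},{"claw":1,"dx":0,"dy":0,"dz":0.1,"ax":0,"ay":0,"az":0},{"claw":1,"dx":0,"dy":0,"dz":0.1,"ax":0,"ay":0,"az":0},{"claw":1,"dx":0,"dy":0,"dz":0.1,"ax":0,"ay":0,"az":0},{"claw":1,"dx":0,"dy":0,"dz":0.06,"ax":0,"ay":0,"az":0},{"claw":1,"dx":0,"dy":0,"dz":0,"ax":0,"ay":0,"az":0},{"claw":1,"dx":0,"dy":0,"dz":0,"ax":0,"ay":0,"az":0},{"claw":1,"dx":0,"dy":0,"dz":0,"ax":0,"ay":0,"az":0}]'
python3 - <<'E'
from h import *
p=[.5741,-.2434,.063];o=-.0232
R,t=board(p)
X=R.as_matrix()
plan(t+X@[0,o,.038],tool(X[:,0],-X[:,2]),1)
a=cam('wrist');save(a,'pics/w5.png');im=np.clip(a['color'][:,:,::-1]*1.3,0,255).astype(np.uint8)
A=cv2.resize(im[70:110,255:300],None,fx=10,fy=10,interpolation=cv2.INTER_CUBIC)
B=cv2.resize(im[338:366,260:295],None,fx=10,fy=10,interpolation=cv2.INTER_CUBIC)
o=np.zeros((400,800,3),np.uint8);o[:,:450]=A;o[:280,450:]=B
cv2.imwrite('pics/v5.png',o)
E
```

```text
time: 7.63
ee_pos: [0.5475, -0.2641, 0.1194]
eef_rot: [0.668, 0.712, 0.158, 0.149]
ft_force: [-0.0, -0.3, -2.3]
width: 0.0106
grip_force: 45.0
1 rows d [-0.141 -0.025  0.982] a [0.019 0.006 0.002] | pos [ 0.5475 -0.2641  0.1194] F [-0.  -0.3 -2.3] t 7.63 w 0.0106 q7 [-0.39  0.16  0.99  2.02 -0.59  0.75  1.01]
```

View pics/v5.png

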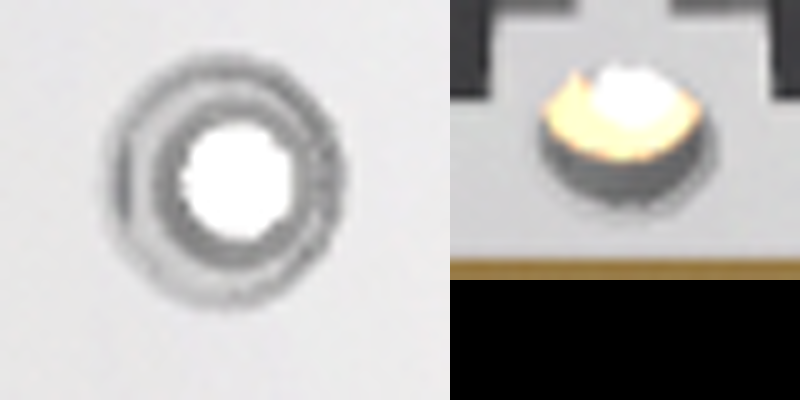

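```bash
python3 -m crank '[{"claw":1,"dx":0,"dy":0.018,"dz":0,"ax":0,"ay":0,"az":0},{"claw":1,"dx":0,"dy":0,"dz":0.1,"ax":0,"ay":0,"az":0},{"claw":1,"dx":0,"dy":0,"dz":0.1,"ax":0,"ay":0,"az":0},{"claw":1,"dx":0,"dy":0,"dz":0.1,"ax":0,"ay":0,"az":0},{"claw":1,"dx":0,"dy":0,"dz":0,"ax":0,"ay":0,"az":0},{"claw":1,"dx":0,"dy":0,"dz":0,"ax":0,"ay":0,"az":0}]'
python3 -c "
from h import *
p=[.5741,-.2434,.063];o=-.0232
R,t=board(p)
X=R.as_matrix()
s=r.read_state();print(R.inv().apply(s['ft_force']),s['torque'])
plan(t+X@[0,o,.038],tool(X[:,0],-X[:,2]),1)"
```

```text
time: 8.18
ee_pos: [0.5516, -0.2637, 0.1111]
eef_rot: [0.668, 0.712, 0.158, 0.149]
ft_force: [-0.5, 0.6, -2.1]
width: 0.0109
grip_force: 45.0
[-1.3405777   0.61636714 -1.74560382] [-0.13382367  0.79131412  0.06843199]
1 rows d [-0.146 -0.034  0.672] a [0.013 0.004 0.003] | pos [ 0.5516 -0.2637  0.1111] F [-0.5  0.6 -2.1] t 8.18 w 0.0109 q7 [-0.38  0.19  0.98  2.02 -0.63  0.74  1.04]
```

```bash
python3 -m crank '[{"claw":1,"dx":0,"dy":0,"dz":0.1,"ax":0,"ay":0,"az":0},{"claw":1,"dx":0,"dy":0,"dz":0.1,"ax":0,"ay":0,"az":0},{"claw":1,"dx":0,"dy":0,"dz":0.1,"ax":0,"ay":0,"az":0},{"claw":1,"dx":0,"dy":0,"dz":0.1,"ax":0,"ay":0,"az":0},{"claw":1,"dx":0,"dy":0,"dz":0,"ax":0,"ay":0,"az":0},{"claw":1,"dx":0,"dy":0,"dz":0,"ax":0,"ay":0,"az":0}]'
python3 -c "
from h import *
p=[.5741,-.2434,.063];o=-.0232
R,t=board(p)
X=R.as_matrix()
s=r.read_state();print(R.inv().apply(s['ft_force']),s['torque'])
plan(t+X@[0,o,.038],tool(X[:,0],-X[:,2]),1)"
```

```text
time: 8.68
ee_pos: [0.5568, -0.2634, 0.1004]
eef_rot: [0.668, 0.712, 0.158, 0.149]
ft_force: [-0.5, 0.3, -2.4]
width: 0.0111
grip_force: 45.0
[-1.43647096  0.3089792  -1.94538204] [-0.11772528  0.83589377 -0.06319669]
1 rows d [-0.145 -0.036  0.274] a [0.015 0.005 0.003] | pos [ 0.5568 -0.2634  0.1004] F [-0.5  0.3 -2.4] t 8.68 w 0.0111 q7 [-0.35  0.23  0.95  2.02 -0.68  0.73  1.08]
```

8 mm remains by the fit, and the tray is still moving freely.

```bash
python3 -m crank '[{"claw":1,"dx":0,"dy":0,"dz":0.1,"ax":0,"ay":0,"az":0},{"claw":1,"dx":0,"dy":0,"dz":0.08,"ax":0,"ay":0,"az":0},{"claw":1,"dx":0,"dy":0,"dz":0.05,"ax":0,"ay":0,"az":0},{"claw":1,"dx":0,"dy":0,"dz":0,"ax":0,"ay":0,"az":0}]'
python3 -m crank '[{"claw":1,"dx":0,"dy":0,"dz":0.04,"ax":0,"ay":0,"az":0},{"claw":1,"dx":0,"dy":0,"dz":0,"ax":0,"ay":0,"az":0}]'
python3 -c "
from h import *
p=[.5741,-.2434,.063];o=-.0232
R,t=board(p)
X=R.as_matrix()
s=r.read_state();print(R.inv().apply(s['ft_force']),s['torque'])
plan(t+X@[0,o,.038],tool(X[:,0],-X[:,2]),1)"
```

```text
time: 9.02
ee_pos: [0.5597, -0.263, 0.094]
eef_rot: [0.668, 0.712, 0.158, 0.149]
ft_force: [0.5, 1.1, -2.8]
width: 0.0111
grip_force: 45.0
time: 9.18
ee_pos: [0.5603, -0.2631, 0.0932]
eef_rot: [0.668, 0.712, 0.158, 0.149]
ft_force: [0.0, -0.5, -2.3]
width: 0.0109
grip_force: 45.0
[-0.98134092 -0.45610458 -2.10516479] [-0.07588379  0.85619627  0.00717202]
1 rows d [-0.146 -0.043  0.007] a [0.019 0.004 0.004] | pos [ 0.5603 -0.2631  0.0932] F [ 0.  -0.5 -2.3] t 9.18 w 0.0109 q7 [-0.34  0.25  0.94  2.02 -0.71  0.72  1.1 ]
```

Press on in 1 mm steps until contact.

```bash
for i in 1; do :; done
python3 -m crank '[{"claw":1,"dx":0,"dy":0,"dz":0.035,"ax":0,"ay":0,"az":0},{"claw":1,"dx":0,"dy":0,"dz":0,"ax":0,"ay":0,"az":0}]'
python3 -m crank '[{"claw":1,"dx":0,"dy":0,"dz":0.035,"ax":0,"ay":0,"az":0},{"claw":1,"dx":0,"dy":0,"dz":0,"ax":0,"ay":0,"az":0}]'
```

```text
time: 9.35
ee_pos: [0.5607, -0.2632, 0.0927]
eef_rot: [0.668, 0.712, 0.159, 0.149]
ft_force: [-3.9, 0.2, 3.5]
width: 0.0109
grip_force: 45.0
time: 9.52
ee_pos: [0.5608, -0.2632, 0.0925]
eef_rot: [0.668, 0.711, 0.159, 0.148]
ft_force: [-17.7, 6.4, 21.0]
width: 0.0111
grip_force: 45.0
```

```bash
python3 -m crank '[{"claw":1,"dx":0,"dy":0,"dz":-0.02,"ax":0,"ay":0,"az":0},{"claw":-1,"dx":0,"dy":0,"dz":0,"ax":0,"ay":0,"az":0},{"claw":-1,"dx":0,"dy":0,"dz":0,"ax":0,"ay":0,"az":0},{"claw":-1,"dx":0,"dy":0,"dz":0,"ax":0,"ay":0,"az":0},{"claw":-1,"dx":0,"dy":0,"dz":0,"ax":0,"ay":0,"az":0},{"claw":-1,"dx":0,"dy":0,"dz":0,"ax":0,"ay":0,"az":0},{"claw":-1,"dx":0,"dy":0,"dz":0,"ax":0,"ay":0,"az":0},{"claw":-1,"dx":0,"dy":0,"dz":0,"ax":0,"ay":0,"az":0}]'
python3 -m crank '[{"claw":-1,"dx":0,"dy":0,"dz":-0.5,"ax":0,"ay":0,"az":0},{"claw":-1,"dx":0,"dy":0,"dz":-1,"ax":0,"ay":0,"az":0},{"claw":-1,"dx":0,"dy":0,"dz":-1,"ax":0,"ay":0,"az":0},{"claw":-1,"dx":0,"dy":0,"dz":-1,"ax":0,"ay":0,"az":0},{"claw":-1,"dx":0,"dy":0,"dz":-0.5,"ax":0,"ay":0,"az":0},{"claw":-1,"dx":0,"dy":0,"dz":0,"ax":0,"ay":0,"az":0}]'
python3 - <<'E'
from h import *
a=cam('wrist');save(a,'pics/w6.png');b=cam('side');save(b,'pics/s6.png')
o=np.zeros((600,560,3),np.uint8)
o[:330]=a['color'][:330,:,::-1]
S=cv2.resize(b['color'][95:205,240:426,::-1],None,fx=2.45,fy=2.45,interpolation=cv2.INTER_CUBIC)
o[330:330+S.shape[0],:S.shape[1]]=S
cv2.imwrite('pics/v6.png',np.clip(o*1.4,0,255).astype(np.uint8))
c=load('pics/top0.png')
print(onz(c,[(227.5,234),(268.5,236.5)],.016))
E
```

```text
time: 10.18
ee_pos: [0.5611, -0.2631, 0.092]
eef_rot: [0.668, 0.712, 0.158, 0.149]
ft_force: [0.5, -1.0, -0.5]
width: 0.0495
grip_force: 0.0
time: 10.68
ee_pos: [0.5107, -0.2675, 0.2044]
eef_rot: [0.668, 0.711, 0.161, 0.151]
ft_force: [0.3, 0.3, -0.5]
width: 0.0846
grip_force: 0.0
[[0.46087441 0.10819592 0.016     ]
 [0.45743389 0.02635343 0.016     ]]
```

View pics/v6.png

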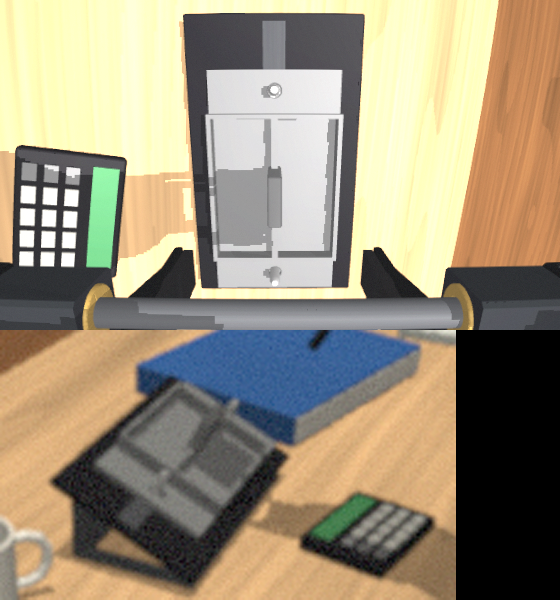

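The picture shows the tray hung: both pegs stand through their holes at (273,90) and (273,272) and the base lies flush. Next is the sharpener.

```bash
python3 -c "
from h import *
c=load('pics/top0.png')
k=np.array([(541,402),(585,405),(579,486),(538,484)],float);uv=np.c_[215+(k[:,0]-345)/4,222+(k[:,1]-386)/4]
X=onz(c,uv,.016);print(X.mean(0),(X[0]+X[1]-X[2]-X[3])/2,(X[0]-X[1]+X[3]-X[2])/2)
plan([.457,.026,.12],tray(-.056),11)"
```

```text
[0.45734108 0.02548487 0.016     ] [ 0.04046532 -0.00148806  0.        ] [0.00085449 0.02114128 0.        ]
11 rows d [ 0.884 -0.21   0.207] a [ 0.382 -0.023  0.102] | pos [ 0.5105 -0.2659  0.201 ] F [ 0.3  0.7 -0.3] t 10.78 w 0.0862 q7 [-0.5  -0.15  1.01  2.   -0.15  0.86  0.67]
```

```bash
python3 -m crank '[{"claw":-1,"dx":0.88,"dy":-0.2,"dz":0.1,"ax":0.38,"ay":-0.02,"az":0.1},{"claw":-1,"dx":0.88,"dy":-0.2,"dz":0.1,"ax":0.38,"ay":-0.02,"az":0.1},{"claw":-1,"dx":0.88,"dy":-0.2,"dz":0.1,"ax":0.38,"ay":-0.02,"az":0.1},{"claw":-1,"dx":0.88,"dy":-0.2,"dz":0.2,"ax":0.38,"ay":-0.02,"az":0.1},{"claw":-1,"dx":0.88,"dy":-0.2,"dz":0.2,"ax":0.38,"ay":-0.02,"az":0.1},{"claw":-1,"dx":0.88,"dy":-0.2,"dz":0.2,"ax":0.38,"ay":-0.02,"az":0.1},{"claw":-1,"dx":0.88,"dy":-0.2,"dz":0.2,"ax":0.38,"ay":-0.02,"az":0.1},{"claw":-1,"dx":0.88,"dy":-0.2,"dz":0.2,"ax":0.38,"ay":-0.02,"az":0.1}]'
python3 -c "
from h import *
plan([.457,.0255,.12],tray(-.037),3)"
```

```text
time: 11.45
ee_pos: [0.4683, -0.0542, 0.1479]
eef_rot: [0.714, 0.698, 0.042, 0.039]
ft_force: [1.1, -0.2, 0.2]
width: 0.087
grip_force: 0.0
3 rows d [ 0.881 -0.173  0.301] a [ 0.363 -0.022  0.047] | pos [ 0.4683 -0.0542  0.1479] F [ 1.1 -0.2  0.2] t 11.45 w 0.087 q7 [-0.56 -0.1   0.56  2.05  0.05  1.06 -0.04]
```

```bash
python3 -m crank '[{"claw":-1,"dx":0.88,"dy":-0.17,"dz":0.3,"ax":0.36,"ay":-0.02,"az":0.05},{"claw":-1,"dx":0.88,"dy":-0.17,"dz":0.3,"ax":0.36,"ay":-0.02,"az":0.05},{"claw":-1,"dx":0.86,"dy":-0.17,"dz":0.3,"ax":0.36,"ay":-0.02,"az":0.05},{"claw":-1,"dx":0,"dy":0,"dz":0,"ax":0,"ay":0,"az":0},{"claw":-1,"dx":0,"dy":0,"dz":0,"ax":0,"ay":0,"az":0}]'
python3 -c "
from h import *
plan([.457,.0255,.014],tray(-.037),5)
a=cam('wrist');save(a,'pics/w7.png')
X=[(.457,.0255,.016)]+[tuple(Ro.from_euler('z',-.037).apply([x,y,0])+[.457,.0255,.016]) for x in(.02,-.02) for y in(.01,-.01)]
u=proj(a,X);print(u)
im=a['color'].copy();g=im[int(u[0,1])-45:int(u[0,1])+45,int(u[0,0])-45:int(u[0,0])+45]
m=(g.min(2)>140)&(np.ptp(g.astype(int),axis=2)<25);n,l,st,ce=cv2.connectedComponentsWithStats(m.astype(np.uint8));print(st[1:][st[1:,4]>60],ce[1:][st[1:,4]>60]+np.floor(u[0])-45)
"
```

```text
time: 11.87
ee_pos: [0.4576, 0.0243, 0.1199]
eef_rot: [0.719, 0.695, 0.0, 0.001]
ft_force: [0.4, -0.7, 0.4]
width: 0.0867
grip_force: 0.0
5 rows d [ 0.008 -0.005  0.706] a [0.004 0.001 0.004] | pos [0.4576 0.0243 0.1199] F [ 0.4 -0.7  0.4] t 11.87 w 0.0867 q7 [-0.64  0.02  0.49  2.02 -0.01  1.11 -0.17]
[[277.29026526 199.90153404]
 [301.72848378 188.17350229]
 [301.22954809 211.41441853]
 [252.85860186 188.15810825]
 [253.3310815  211.4061253 ]]
[[ 24  33  48  24 610]] [[277.22622951 199.59180328]]
```

```bash
python3 -m crank '[{"claw":-1,"dx":0.02,"dy":0.02,"dz":0.7,"ax":0,"ay":0,"az":0},{"claw":-1,"dx":0.01,"dy":0,"dz":0.7,"ax":0,"ay":0,"az":0},{"claw":-1,"dx":0,"dy":0,"dz":0.7,"ax":0,"ay":0,"az":0},{"claw":-1,"dx":0,"dy":0,"dz":0.7,"ax":0,"ay":0,"az":0},{"claw":-1,"dx":0,"dy":0,"dz":0.6,"ax":0,"ay":0,"az":0},{"claw":-1,"dx":0,"dy":0,"dz":0.1,"ax":0,"ay":0,"az":0},{"claw":1,"dx":0,"dy":0,"dz":0,"ax":0,"ay":0,"az":0},{"claw":1,"dx":0,"dy":0,"dz":0,"ax":0,"ay":0,"az":0}]' 20
python3 -m crank '[{"claw":1,"dx":0,"dy":0,"dz":0,"ax":0,"ay":0,"az":0},{"claw":1,"dx":0,"dy":0,"dz":0,"ax":0,"ay":0,"az":0},{"claw":1,"dx":0,"dy":0,"dz":0,"ax":0,"ay":0,"az":0},{"claw":1,"dx":0,"dy":0,"dz":0,"ax":0,"ay":0,"az":0},{"claw":1,"dx":0,"dy":0,"dz":0,"ax":0,"ay":0,"az":0},{"claw":1,"dx":0,"dy":0,"dz":0,"ax":0,"ay":0,"az":0},{"claw":1,"dx":0,"dy":0,"dz":0,"ax":0,"ay":0,"az":0},{"claw":1,"dx":0,"dy":0,"dz":0,"ax":0,"ay":0,"az":0}]'
```

```text
time: 12.58
ee_pos: [0.4603, 0.0235, 0.018]
eef_rot: [0.721, 0.693, 0.003, 0.002]
ft_force: [0.6, 0.1, 0.4]
width: 0.0803
grip_force: 0.0
time: 13.25
ee_pos: [0.4599, 0.0243, 0.0174]
eef_rot: [0.72, 0.694, 0.003, 0.002]
ft_force: [-0.6, 0.8, -1.5]
width: 0.0283
grip_force: 0.0
```

```bash
python3 -m crank '[{"claw":1,"dx":0,"dy":0,"dz":0,"ax":0,"ay":0,"az":0},{"claw":1,"dx":0,"dy":0,"dz":0,"ax":0,"ay":0,"az":0},{"claw":1,"dx":0,"dy":0,"dz":0,"ax":0,"ay":0,"az":0}]'
python3 - <<'E'
from h import *
for n in('wrist','side'):
    a=cam(n);save(a,f'pics/{n}8.png')
a=load('pics/wrist8.png');b=load('pics/side8.png')
print(proj(b,[(.457,.0255,.016),(.46,.024,.01)]))
A=a['color'][100:420,60:500,::-1]
B=cv2.resize(b['color'][190:330,210:390,::-1],None,fx=2,fy=2,interpolation=cv2.INTER_CUBIC)
o=np.zeros((320,800,3),np.uint8);o[:,:440]=A;o[:280,440:]=B
cv2.imwrite('pics/v8.png',np.clip(o*1.2,0,255).astype(np.uint8))
E
```

```text
time: 13.5
ee_pos: [0.4599, 0.0242, 0.0174]
eef_rot: [0.72, 0.694, 0.003, 0.002]
ft_force: [0.7, -0.7, -0.2]
width: 0.0083
grip_force: 0.0
[[303.86241947 239.4321132 ]
 [302.7824665  240.87185042]]
```

Run:
```python
from h import *
for n,ref in(('wrist8','w7'),('side8','side0')):
    for f in(n,ref):
        c=load(f'pics/{f}.png');g=c['color'].astype(int)
        m=(g.min(2)>110)&(np.ptp(g,axis=2)<28)
        k,l,st,ce=cv2.connectedComponentsWithStats(m.astype(np.uint8))
        for i in range(1,k):
            if 60<st[i,4]<4000: print(f,st[i],ce[i].round(0), onz(c,[ce[i]],.01).round(3) if 1 else '')
c=load('pics/wrist8.png');print(proj(c,[(.46,.0242,.016),(.48,.0242,.016),(.44,.0242,.016)]))
```

```text
wrist8 [ 239   62   74   90 3265] [276. 106.] [[0.461 0.103 0.01 ]]
wrist8 [  33   77   83   50 3010] [ 75. 102.] [[0.358 0.11  0.01 ]]
wrist8 [530 223  30  41 719] [548. 247.] [[0.622 0.018 0.01 ]]
wrist8 [ 240  231   73   36 1636] [274. 245.] [[0.457 0.027 0.01 ]]
w7 [ 256   75   48   58 1342] [279. 103.] [[0.461 0.102 0.01 ]]
w7 [ 122   84   55   32 1303] [149.  99.] [[0.359 0.11  0.01 ]]
w7 [ 468  177   92   90 3429] [518. 212.] [[0.669 0.005 0.01 ]]
w7 [ 255  186   49   25 1075] [279. 198.] [[0.458 0.025 0.01 ]]
w7 [464 254  18  13 143] [473. 261.] [[ 0.634 -0.041  0.01 ]]
side8 [384 166  17  13  72] [392. 172.] [[ 0.394 -0.317  0.01 ]]
side8 [390 168  17  14  75] [398. 175.] [[ 0.377 -0.313  0.01 ]]
side8 [210 170  41  23 229] [230. 181.] [[ 0.714 -0.08   0.01 ]]
side8 [397 170  16  14  79] [405. 177.] [[ 0.36  -0.311  0.01 ]]
side8 [271 257  23  13 164] [282. 263.] [[0.463 0.099 0.01 ]]
side8 [502 263  32  14 147] [518. 270.] [[ 0.086 -0.098  0.01 ]]
side8 [318 280  25  15 202] [331. 287.] [[0.362 0.106 0.01 ]]
side8 [ 484  316   76   67 1267] [520. 350.] [[0.065 0.083 0.01 ]]
side8 [  0 389   8  13  62] [  2. 394.] [[0.657 0.514 0.01 ]]
side0 [307 132  25  28 167] [319. 145.] [[ 0.617 -0.358  0.01 ]]
side0 [384 166  17  14  76] [392. 172.] [[ 0.394 -0.316  0.01 ]]
side0 [390 168  17  14  79] [398. 175.] [[ 0.377 -0.313  0.01 ]]
side0 [210 170  51  35 295] [232. 183.] [[ 0.705 -0.077  0.01 ]]
side0 [397 170  16  14  80] [404. 177.] [[ 0.36  -0.311  0.01 ]]
side0 [293 235  21  12 134] [303. 241.] [[0.46  0.023 0.01 ]]
side0 [271 257  23  14 165] [282. 263.] [[0.463 0.099 0.01 ]]
side0 [496 263  40  31 376] [512. 277.] [[ 0.093 -0.075  0.01 ]]
side0 [319 280  24  15 200] [331. 287.] [[0.362 0.107 0.01 ]]
side0 [535 355  25  28 266] [548. 367.] [[0.026 0.094 0.01 ]]
side0 [  0 389   8  13  62] [  2. 394.] [[0.657 0.514 0.01 ]]
[[278.78916659 253.52958841]
 [314.94343171 252.09799334]
 [242.67309301 254.88941132]]
```

View pics/v8.png

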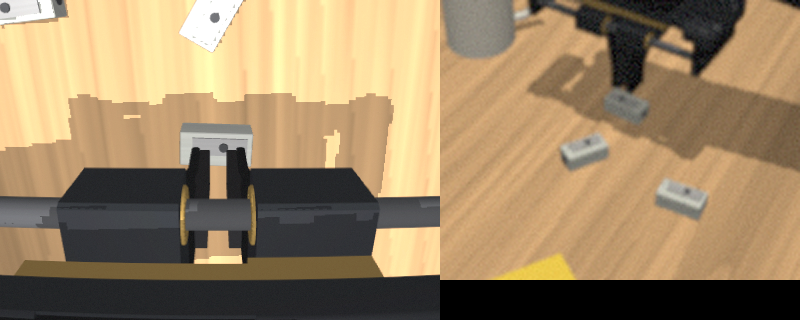

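Run:
```python
from h import *
c=load('pics/wrist8.png');s=r.read_state();T=Ro.from_quat(s['eef_rot']);e=s['ee_pos']
print('cam in tool',T.inv().apply(-c['R'].T@c['t']-e), c['R']@T.as_matrix()[:,2])
for x in(.0095,0,-.0095):
  for z in(-.008,.003,.011): print(x,z,proj(c,T.apply([[x,.004,z]])+e).round(0))
print(e, r.camera('wrist').keys())
```

```text
cam in tool [ 0.082635   -0.00044435 -0.17834808] [-2.77132003e-04 -2.97498202e-01  9.54722338e-01]
0.0095 -0.008 [[286. 244.]]
0.0095 0.003 [[286. 236.]]
0.0095 0.011 [[286. 231.]]
0 -0.008 [[286. 261.]]
0 0.003 [[286. 252.]]
0 0.011 [[285. 246.]]
-0.0095 -0.008 [[286. 277.]]
-0.0095 0.003 [[286. 268.]]
-0.0095 0.011 [[285. 261.]]
[0.45989466 0.0242166  0.01736824] dict_keys(['color', 'mtx', 'k1', 'hand_eye'])
```

The picture shows the closed fingers above the sharpener, which has not moved (about (276,250) in the full image). I'll open up and go lower, feeling for the desk.

```bash
python3 -m crank '[{"claw":-1,"dx":0,"dy":-0.05,"dz":-0.5,"ax":0,"ay":0,"az":0},{"claw":-1,"dx":0,"dy":0,"dz":0,"ax":0,"ay":0,"az":0},{"claw":-1,"dx":0,"dy":0,"dz":0,"ax":0,"ay":0,"az":0},{"claw":-1,"dx":0,"dy":0,"dz":0,"ax":0,"ay":0,"az":0},{"claw":-1,"dx":0,"dy":0,"dz":0,"ax":0,"ay":0,"az":0},{"claw":-1,"dx":0,"dy":0,"dz":0,"ax":0,"ay":0,"az":0},{"claw":-1,"dx":0,"dy":0,"dz":0,"ax":0,"ay":0,"az":0},{"claw":-1,"dx":0,"dy":0,"dz":0,"ax":0,"ay":0,"az":0}]'
python3 -m crank '[{"claw":-1,"dx":0,"dy":0,"dz":0.2,"ax":0,"ay":0,"az":0},{"claw":-1,"dx":0,"dy":0,"dz":0.2,"ax":0,"ay":0,"az":0},{"claw":-1,"dx":0,"dy":0,"dz":0.1,"ax":0,"ay":0,"az":0},{"claw":-1,"dx":0,"dy":0,"dz":0.08,"ax":0,"ay":0,"az":0},{"claw":-1,"dx":0,"dy":0,"dz":0,"ax":0,"ay":0,"az":0}]'
python3 -m crank '[{"claw":-1,"dx":0,"dy":0,"dz":0.06,"ax":0,"ay":0,"az":0},{"claw":-1,"dx":0,"dy":0,"dz":0,"ax":0,"ay":0,"az":0}]'
```

```text
time: 14.32
ee_pos: [0.4582, 0.0242, 0.0321]
eef_rot: [0.72, 0.694, 0.002, 0.002]
ft_force: [-0.2, 0.6, 0.2]
width: 0.0475
grip_force: 0.0
time: 14.73
ee_pos: [0.458, 0.0241, 0.0142]
eef_rot: [0.72, 0.694, 0.002, 0.002]
ft_force: [0.2, 0.3, 0.1]
width: 0.0801
grip_force: 0.0
time: 14.9
ee_pos: [0.4584, 0.0242, 0.013]
eef_rot: [0.72, 0.694, 0.003, 0.002]
ft_force: [-0.2, 0.5, 0.3]
width: 0.0859
grip_force: 0.0
```

```bash
python3 -m crank '[{"claw":-1,"dx":0,"dy":0,"dz":0.04,"ax":0,"ay":0,"az":0},{"claw":-1,"dx":0,"dy":0,"dz":0,"ax":0,"ay":0,"az":0}]'
python3 -m crank '[{"claw":-1,"dx":0,"dy":0,"dz":0.04,"ax":0,"ay":0,"az":0},{"claw":-1,"dx":0,"dy":0,"dz":0,"ax":0,"ay":0,"az":0}]' | egrep 'pos|for'
python3 - <<'E'
from h import *
a=cam('wrist');save(a,'pics/w9.png')
g=a['color'].astype(int);k,l,st,ce=cv2.connectedComponentsWithStats(((g.min(2)>110)&(np.ptp(g,axis=2)<28)).astype(np.uint8))
for i in range(1,k):
    if st[i,4]>400: print(st[i],ce[i].round(0))
s=r.read_state();T=Ro.from_quat(s['eef_rot']);print(proj(a,T.apply([[0.0095,.043,.011],[.0095,-.043,.011]])+s['ee_pos']))
# dark finger extent: topmost dark pixel columns 
d=(g.max(2)<45);print({u:int(np.argmax(d[150:,u])+150) for u in range(170,400,8) if d[150:,u].any()})
E
```

```text
time: 15.07
ee_pos: [0.4585, 0.0243, 0.0119]
eef_rot: [0.72, 0.694, 0.003, 0.002]
ft_force: [0.4, -0.2, -0.3]
width: 0.0866
grip_force: 0.0
ee_pos: [0.4584, 0.0243, 0.0107]
ft_force: [-0.7, -0.1, 0.6]
grip_force: 0.0
[ 241   60   77   94 3509] [279. 107.]
[  27   76   86   52 3220] [ 70. 102.]
[ 241  236   76   36 2411] [278. 254.]
[[353.6899659  231.06034138]
 [203.29868991 231.27578042]]
{170: 252, 178: 248, 186: 250, 194: 380, 202: 380, 210: 381, 218: 381, 226: 381, 234: 381, 242: 381, 250: 380, 258: 380, 266: 380, 274: 380, 282: 380, 290: 380, 298: 380, 306: 380, 314: 380, 322: 380, 330: 380, 338: 380, 346: 380, 354: 380, 362: 380, 370: 250, 378: 248, 386: 253, 394: 265}
```

```bash
python3 -m crank '[{"claw":-1,"dx":0,"dy":0,"dz":0.04,"ax":0,"ay":0,"az":0},{"claw":-1,"dx":0,"dy":0,"dz":0,"ax":0,"ay":0,"az":0}]'| egrep 'pos|for'
python3 -m crank '[{"claw":-1,"dx":0,"dy":0,"dz":0.04,"ax":0,"ay":0,"az":0},{"claw":-1,"dx":0,"dy":0,"dz":0,"ax":0,"ay":0,"az":0}]' | egrep 'pos|for'
```

```text
ee_pos: [0.4584, 0.0243, 0.0094]
ft_force: [-0.0, 0.1, 0.4]
grip_force: 0.0
ee_pos: [0.4584, 0.0243, 0.0082]
ft_force: [0.3, 0.6, -0.5]
grip_force: 0.0
```

```bash
python3 -m crank '[{"claw":-1,"dx":0,"dy":0,"dz":0.04,"ax":0,"ay":0,"az":0},{"claw":-1,"dx":0,"dy":0,"dz":0,"ax":0,"ay":0,"az":0}]'| egrep 'pos|ft_'
```

```text
ee_pos: [0.4584, 0.0243, 0.007]
ft_force: [-0.1, -0.1, -0.8]
```

```bash
python3 -m crank '[{"claw":-1,"dx":0,"dy":0,"dz":0.04,"ax":0,"ay":0,"az":0},{"claw":-1,"dx":0,"dy":0,"dz":0,"ax":0,"ay":0,"az":0}]'| egrep 'pos|ft_'
```

```text
ee_pos: [0.4584, 0.0243, 0.0058]
ft_force: [-0.9, 0.2, 1.1]
```

```bash
python3 -m crank '[{"claw":-1,"dx":0,"dy":0,"dz":0.04,"ax":0,"ay":0,"az":0},{"claw":-1,"dx":0,"dy":0,"dz":0,"ax":0,"ay":0,"az":0}]'| egrep 'pos|ft_'
```

```text
ee_pos: [0.4584, 0.0243, 0.0046]
ft_force: [-0.1, -0.6, -0.2]
```

```bash
python3 -m crank '[{"claw":1,"dx":0,"dy":0,"dz":0,"ax":0,"ay":0,"az":0},{"claw":1,"dx":0,"dy":0,"dz":0,"ax":0,"ay":0,"az":0},{"claw":1,"dx":0,"dy":0,"dz":0,"ax":0,"ay":0,"az":0},{"claw":1,"dx":0,"dy":0,"dz":0,"ax":0,"ay":0,"az":0},{"claw":1,"dx":0,"dy":0,"dz":0,"ax":0,"ay":0,"az":0},{"claw":1,"dx":0,"dy":0,"dz":0,"ax":0,"ay":0,"az":0},{"claw":1,"dx":0,"dy":0,"dz":0,"ax":0,"ay":0,"az":0}]' 15
python3 -m crank '[{"claw":1,"dx":0,"dy":0,"dz":0,"ax":0,"ay":0,"az":0},{"claw":1,"dx":0,"dy":0,"dz":0,"ax":0,"ay":0,"az":0}]'
```

```text
time: 16.7
ee_pos: [0.4585, 0.0243, 0.0048]
eef_rot: [0.72, 0.694, 0.003, 0.002]
ft_force: [0.7, 0.3, 0.4]
width: 0.048
grip_force: 0.0
time: 16.87
ee_pos: [0.4585, 0.0243, 0.0048]
eef_rot: [0.72, 0.694, 0.003, 0.002]
ft_force: [-0.0, -0.8, -0.1]
width: 0.0351
grip_force: 0.0
```

```bash
python3 -m crank '[{"claw":1,"dx":0,"dy":0,"dz":0,"ax":0,"ay":0,"az":0}]' | egrep 'w|g'
python3 - <<'E'
from h import *
a=cam('wrist');save(a,'pics/w10.png')
g=a['color'].astype(int);k,l,st,ce=cv2.connectedComponentsWithStats(((g.min(2)>110)&(np.ptp(g,axis=2)<28)).astype(np.uint8))
for i in range(1,k):
    if st[i,4]>200: print(st[i],ce[i].round(0))
s=r.read_state();T=Ro.from_quat(s['eef_rot']);w=s['width']/2
print(proj(a,T.apply([[0.0095,w,z] for z in(.011,.0,-.01,-.02)])+s['ee_pos']).round(0).tolist())
print(proj(a,[(.458+x,.0255+y,z) for x in(.02,-.02) for y in(.01,-.01) for z in(0,.016)]).round(0).tolist())
# coarse text view around the sharpener
gr=g.mean(2)[200:300:4,220:340:3]
for row in gr: print(''.join(' .:-=+*#%@'[min(9,int(v/22))] for v in row))
E
```

```text
width: 0.0283
grip_force: 0.0
[ 239   59   80   97 3765] [279. 107.]
[  19   76   88   53 3436] [ 63. 102.]
[ 240  238   78   39 2155] [277. 256.]
[[300.0, 231.0], [301.0, 239.0], [302.0, 246.0], [304.0, 254.0]]
[[313.0, 231.0], [316.0, 242.0], [313.0, 264.0], [316.0, 277.0], [241.0, 234.0], [238.0, 245.0], [243.0, 266.0], [241.0, 280.0]]
******+++*+*%%@@@@@@@%%%%%%%%##%%%%++++*
******+++*+*%%@@@@@@@%%%%%%*+##%%%%+++++
*******++**+%%%@@@@@@%%***++++++***+++++
*******++****+***********++*++++***+++++
*******++****+***********++*+++****+++++
*******++**+++************+*++++***++++*
*******++****+************+*+++****++++*
*******++****+************+*+++****+++++
*******+====++++++++++++++++++++***++++*
*******+=+=+=====++++++++++=+==+***++++*
*******++++++++++++++++++++++++++**++++*
*******##########################**+++++
****:..#####*******+++++++++***#*. ++++*
***+  ....##*****************:... ..++++
***:......*#*********---*****.... . +++*
***  .....*#*********---*****.... . -+**
**=   ....*#*****************..... . ++*
**. ......*##################......  -+*
+ .  .....*##################......   -*
..........=***+********######......    -
... ......=***+************+*.......   .
  . ......=***+*************+....... ...
   .......+***+**************.......    
   .......+***+**************......... .
.  .......+***+**************-.......  .
```

```bash
python3 -m crank '[{"claw":-1,"dx":0,"dy":0,"dz":0,"ax":0,"ay":0,"az":0},{"claw":-1,"dx":0,"dy":0,"dz":0,"ax":0,"ay":0,"az":0},{"claw":-1,"dx":0,"dy":0,"dz":0,"ax":0,"ay":0,"az":0},{"claw":-1,"dx":0,"dy":0,"dz":0,"ax":0,"ay":0,"az":0},{"claw":-1,"dx":0,"dy":0,"dz":0,"ax":0,"ay":0,"az":0},{"claw":-1,"dx":0,"dy":0,"dz":0,"ax":0,"ay":0,"az":0},{"claw":-1,"dx":0,"dy":0,"dz":0,"ax":0,"ay":0,"az":0}]' | egrep 'wid'
python3 -m crank '[{"claw":-1,"dx":0,"dy":0,"dz":0.08,"ax":0,"ay":0,"az":0},{"claw":-1,"dx":0,"dy":0,"dz":0,"ax":0,"ay":0,"az":0}]'| egrep 'pos|ft_'
```

```text
width: 0.0631
ee_pos: [0.4583, 0.0243, 0.002]
ft_force: [0.7, -0.1, 0.3]
```

```bash
python3 -m crank '[{"claw":-1,"dx":0,"dy":0,"dz":0.08,"ax":0,"ay":0,"az":0},{"claw":-1,"dx":0,"dy":0,"dz":0,"ax":0,"ay":0,"az":0}]'| egrep 'pos|ft_'
```

```text
ee_pos: [0.4583, 0.0243, -0.0004]
ft_force: [-0.4, -0.5, -0.5]
```

```bash
python3 -m crank '[{"claw":-1,"dx":0,"dy":0,"dz":0.08,"ax":0,"ay":0,"az":0},{"claw":-1,"dx":0,"dy":0,"dz":0,"ax":0,"ay":0,"az":0}]'| egrep 'pos|ft_'
```

```text
ee_pos: [0.4584, 0.0243, -0.0028]
ft_force: [-0.6, -0.8, -1.6]
```

```bash
python3 -m crank '[{"claw":-1,"dx":0,"dy":0,"dz":0.05,"ax":0,"ay":0,"az":0},{"claw":-1,"dx":0,"dy":0,"dz":0,"ax":0,"ay":0,"az":0}]'| egrep 'pos|ft_|wid'
```

```text
ee_pos: [0.4584, 0.0243, -0.0041]
ft_force: [-0.6, 0.4, 0.4]
width: 0.0868
```

```bash
python3 -m crank '[{"claw":-1,"dx":0,"dy":0,"dz":0.05,"ax":0,"ay":0,"az":0},{"claw":-1,"dx":0,"dy":0,"dz":0,"ax":0,"ay":0,"az":0}]'| egrep 'pos|ft_|wid'
```

```text
ee_pos: [0.4584, 0.0243, -0.0056]
ft_force: [-0.2, 0.1, -0.3]
width: 0.0867
```

```bash
python3 -m crank '[{"claw":-1,"dx":0,"dy":0,"dz":0.045,"ax":0,"ay":0,"az":0},{"claw":-1,"dx":0,"dy":0,"dz":0,"ax":0,"ay":0,"az":0}]'| egrep 'pos|ft_|wid'
```

```text
ee_pos: [0.4585, 0.0243, -0.0069]
ft_force: [-0.0, 0.0, -0.1]
width: 0.0871
```

```bash
python3 -m crank '[{"claw":-1,"dx":0,"dy":0,"dz":0.045,"ax":0,"ay":0,"az":0},{"claw":-1,"dx":0,"dy":0,"dz":0,"ax":0,"ay":0,"az":0}]'| egrep 'pos|ft_|wid'
```

```text
ee_pos: [0.4585, 0.0243, -0.0083]
ft_force: [0.6, -0.1, -0.6]
width: 0.0871
```

```bash
python3 -m crank '[{"claw":1,"dx":0,"dy":0,"dz":0,"ax":0,"ay":0,"az":0},{"claw":1,"dx":0,"dy":0,"dz":0,"ax":0,"ay":0,"az":0},{"claw":1,"dx":0,"dy":0,"dz":0,"ax":0,"ay":0,"az":0},{"claw":1,"dx":0,"dy":0,"dz":0,"ax":0,"ay":0,"az":0},{"claw":1,"dx":0,"dy":0,"dz":0,"ax":0,"ay":0,"az":0},{"claw":1,"dx":0,"dy":0,"dz":0,"ax":0,"ay":0,"az":0},{"claw":1,"dx":0,"dy":0,"dz":0,"ax":0,"ay":0,"az":0},{"claw":1,"dx":0,"dy":0,"dz":0,"ax":0,"ay":0,"az":0}]' 15
```

```text
time: 19.42
ee_pos: [0.4586, 0.0243, -0.0081]
eef_rot: [0.72, 0.694, 0.003, 0.002]
ft_force: [0.2, 0.4, -0.0]
width: 0.0413
grip_force: 0.0
```

```bash
python3 -m crank '[{"claw":1,"dx":0,"dy":0,"dz":0,"ax":0,"ay":0,"az":0}]'
```

```text
time: 19.5
ee_pos: [0.4586, 0.0243, -0.0081]
eef_rot: [0.72, 0.694, 0.003, 0.002]
ft_force: [0.0, 0.3, -0.1]
width: 0.0401
grip_force: 14.9
```

```bash
python3 -m crank '[{"claw":1,"dx":0,"dy":0,"dz":-0.1,"ax":0,"ay":0,"az":0},{"claw":1,"dx":0,"dy":0,"dz":-0.5,"ax":0,"ay":0,"az":0},{"claw":1,"dx":0,"dy":0,"dz":-1,"ax":0,"ay":0,"az":0},{"claw":1,"dx":0,"dy":0,"dz":-1,"ax":0,"ay":0,"az":0},{"claw":1,"dx":0,"dy":0,"dz":-1,"ax":0,"ay":0,"az":0},{"claw":1,"dx":0,"dy":0,"dz":-1,"ax":0,"ay":0,"az":0},{"claw":1,"dx":0,"dy":0,"dz":-1,"ax":0,"ay":0,"az":0},{"claw":1,"dx":0,"dy":0,"dz":-0.4,"ax":0,"ay":0,"az":0}]' 25
cat >> h.py <<'E'
PB=[.5741,-.2434,.063]
def drop(h,n):
    R,t=board(PB);X=R.as_matrix()
    tc=R.inv().apply(np.array([.5608,-.2632,.0925])-t); print('hang TCP in board',tc.round(4))
    plan(t+X@[tc[0]+.0-.0295,tc[1]-.0021,h],tool(-X[:,1],-X[:,2]),n)
    s=r.read_state();print('board pos',R.inv().apply(s['ee_pos']-t).round(4))
E
python3 -c "
from h import *
drop(.12,20)"
```

```text
time: 20.17
ee_pos: [0.4588, 0.0242, 0.176]
eef_rot: [0.72, 0.693, 0.005, 0.003]
ft_force: [0.5, 1.5, -0.6]
width: 0.0395
grip_force: 24.9
hang TCP in board [ 0.0014 -0.0189  0.0374]
20 rows d [-0.354  0.409 -0.014] a [-0.15   0.164  0.69 ] | pos [0.4588 0.0242 0.176 ] F [ 0.5  1.5 -0.6] t 20.17 w 0.0395 q7 [-0.66 -0.05  0.5   1.95  0.03  1.22 -0.21]
board pos [-0.0391  0.2743  0.1484]
```

```bash
python3 -m crank '[{"claw":1,"dx":-0.35,"dy":0.4,"dz":-0.02,"ax":-0.15,"ay":0.16,"az":0.69},{"claw":1,"dx":-0.35,"dy":0.4,"dz":-0.02,"ax":-0.15,"ay":0.16,"az":0.69},{"claw":1,"dx":-0.35,"dy":0.4,"dz":-0.02,"ax":-0.15,"ay":0.16,"az":0.69},{"claw":1,"dx":-0.35,"dy":0.4,"dz":-0.02,"ax":-0.15,"ay":0.16,"az":0.69},{"claw":1,"dx":-0.35,"dy":0.4,"dz":-0.02,"ax":-0.15,"ay":0.16,"az":0.69},{"claw":1,"dx":-0.35,"dy":0.4,"dz":-0.02,"ax":-0.15,"ay":0.16,"az":0.69},{"claw":1,"dx":-0.35,"dy":0.4,"dz":-0.02,"ax":-0.15,"ay":0.16,"az":0.69},{"claw":1,"dx":-0.35,"dy":0.4,"dz":-0.02,"ax":-0.15,"ay":0.16,"az":0.69}]'
python3 -c "
from h import *
drop(.12,12)"
```

```text
time: 20.83
ee_pos: [0.5243, -0.0849, 0.1749]
eef_rot: [0.887, 0.453, 0.094, -0.0]
ft_force: [0.4, 0.2, -0.6]
width: 0.0393
grip_force: 24.9
hang TCP in board [ 0.0014 -0.0189  0.0374]
12 rows d [-0.341  0.413 -0.018] a [-0.147  0.17   0.684] | pos [ 0.5243 -0.0849  0.1749] F [ 0.4  0.2 -0.6] t 20.83 w 0.0393 q7 [-0.5   0.01  0.66  1.92 -0.13  1.07 -0.41]
board pos [0.0134 0.1613 0.1227]
```

```bash
python3 -m crank '[{"claw":1,"dx":-0.34,"dy":0.41,"dz":-0.02,"ax":-0.15,"ay":0.17,"az":0.68},{"claw":1,"dx":-0.34,"dy":0.41,"dz":-0.02,"ax":-0.15,"ay":0.17,"az":0.68},{"claw":1,"dx":-0.34,"dy":0.41,"dz":-0.02,"ax":-0.15,"ay":0.17,"az":0.68},{"claw":1,"dx":-0.34,"dy":0.41,"dz":-0.02,"ax":-0.15,"ay":0.17,"az":0.68},{"claw":1,"dx":-0.34,"dy":0.41,"dz":-0.02,"ax":-0.15,"ay":0.17,"az":0.68},{"claw":1,"dx":-0.34,"dy":0.41,"dz":-0.02,"ax":-0.15,"ay":0.17,"az":0.68},{"claw":1,"dx":-0.34,"dy":0.41,"dz":-0.02,"ax":-0.15,"ay":0.17,"az":0.68},{"claw":1,"dx":-0.34,"dy":0.41,"dz":-0.02,"ax":-0.15,"ay":0.17,"az":0.68}]'
python3 -c "
from h import *
drop(.12,4)"
```

```text
time: 21.5
ee_pos: [0.5253, -0.2104, 0.1679]
eef_rot: [0.967, 0.179, 0.181, -0.004]
ft_force: [0.0, -0.6, 0.0]
width: 0.0399
grip_force: 24.9
hang TCP in board [ 0.0014 -0.0189  0.0374]
4 rows d [-0.351  0.42  -0.01 ] a [-0.144  0.164  0.695] | pos [ 0.5253 -0.2104  0.1679] F [ 0.  -0.6  0. ] t 21.5 w 0.0399 q7 [-0.36 -0.01  0.8   1.99 -0.27  0.89 -0.62]
board pos [0.0041 0.036  0.1193]
```

```bash
python3 -m crank '[{"claw":1,"dx":-0.35,"dy":0.42,"dz":-0.01,"ax":-0.14,"ay":0.16,"az":0.69},{"claw":1,"dx":-0.35,"dy":0.42,"dz":-0.01,"ax":-0.14,"ay":0.16,"az":0.69},{"claw":1,"dx":-0.35,"dy":0.42,"dz":-0.01,"ax":-0.14,"ay":0.16,"az":0.69},{"claw":1,"dx":-0.35,"dy":0.42,"dz":-0.01,"ax":-0.14,"ay":0.16,"az":0.69},{"claw":1,"dx":0,"dy":0,"dz":0,"ax":0,"ay":0,"az":0},{"claw":1,"dx":0,"dy":0,"dz":0,"ax":0,"ay":0,"az":0}]'
python3 - <<'E'
from h import *
drop(.03,4)
a=cam('wrist');save(a,'pics/w11.png')
# where tray features fall, and a coarse character view
R,t=board(PB);P=lambda *x:proj(a,R.apply([x])+t)[0].round(0)
print('box corners',[P(x,-.021+y,.022) for x in(.06,-.06) for y in(.07,-.07)],'fin top',P(0,-.021,.058))
s=r.read_state();print('TCP->',proj(a,[s['ee_pos']]))
g=a['color'].mean(2);g=cv2.resize(g.astype(np.float32),(112,42),interpolation=cv2.INTER_AREA)
for row in g: print(''.join(' .:-=+*#%@'[min(9,int(v/22))] for v in row))
E
```

```text
time: 22.0
ee_pos: [0.4995, -0.2686, 0.155]
eef_rot: [0.976, 0.034, 0.215, -0.007]
ft_force: [0.7, 0.2, 0.1]
width: 0.0394
grip_force: 24.9
hang TCP in board [ 0.0014 -0.0189  0.0374]
4 rows d [-0.     0.006  0.751] a [-0.007  0.007  0.015] | pos [ 0.4995 -0.2686  0.155 ] F [0.7 0.2 0.1] t 22.0 w 0.0394 q7 [-0.29 -0.05  0.86  2.06 -0.31  0.79 -0.73]
board pos [-0.0279 -0.0205  0.1201]
box corners [array([186.,  89.]), array([374.,  90.]), array([196., 238.]), array([362., 239.])] fin top [280. 178.]
TCP-> [[277.20259232 251.84638766]]
@@@@@@@@@@@@@@@@@@@@@@@@@@@@@@@@@@@@@@@@@@@@@@@@@@@@@@@@@@@@@@@@@@@@@@@@@@@@@@@@@@@@@@@@@@@@@@@@@@@@@@##%%%%@%%%
@@@%%%%%%%%%%%@@@@@@@@@@@@@@@@@@@@@@@@@@@@@@@@@@@@@@@@@@@@@@@@@@@@@@@@@@@@@@@@@@@@@@@@@@@@@@@@@@@@@@#==+++**#%%@
**#@@%%%%%%%%%%%%%%%%%%%%%%@@@@@@@@@@@@@@@@@@@@@@@@@@@@@@@@@@@@@@@@@@@@@@@@@@@@@@@@@@@@@@@@@@@@@@@%=::++++++++++
****%%#%%%%%%%%%%%%%%%%%%%%%%@@@@@@@@@@@@@@@@@@@@@@@@@@@@@@@@@@@@%%%%%%%%%%%%%%%%%%%%%%%%@@@@@@@@@+::-++++++++++
*****@**#%@@@@@@@@@@@@@@%%%%%%@@@@@@@@@@@@@@@@@@@@@@@@@@@@@@@@@@@@%%%%%%%%%%%%@@@@@@@@@@@@@@@%%%%%-::=+++++
[... 3486 characters left out ...]
========+%@@@+........
........*@@@@-:::::::::::::::-============+****===**+=+==========++++-----===++++++++++++++++++=====*%%.........
........:++++=:::::::::::::::-==========++++=====================+++++===========----------------------.........
::::::::::::::::::::::::::::::::::::::::::::::::::::::::::::::::::::::::::::::::::::::::::::::::::::::::::::::::
:::...::::::::::::::::::::::::::::::::::::::::::::::::::::::::::::::::::::::::::::::::::::::::::::::::::::::::::
::::::::::::::::::::::::::::::::.:::::::::::::::::::::::::::::::::::::::::::::::::::::::::::::::::::::::::::::::
:::::.:::::::::::::...:::::::::::::::::.....::::::::::::::::::::::..:.::::::::::::::::::::::::::::::::::::::::::
```

```bash
python3 -m crank '[{"claw":1,"dx":0,"dy":0.02,"dz":0.4,"ax":0,"ay":0,"az":0.03},{"claw":1,"dx":0,"dy":0,"dz":0.7,"ax":0,"ay":0,"az":0.03},{"claw":1,"dx":0,"dy":0,"dz":0.7,"ax":0,"ay":0,"az":0},{"claw":1,"dx":0,"dy":0,"dz":0.6,"ax":0,"ay":0,"az":0},{"claw":1,"dx":0,"dy":0,"dz":0.3,"ax":0,"ay":0,"az":0},{"claw":1,"dx":0,"dy":0,"dz":0,"ax":0,"ay":0,"az":0},{"claw":1,"dx":0,"dy":0,"dz":0,"ax":0,"ay":0,"az":0}]'
python3 - <<'E'
from h import *
drop(.012,1)
a=cam('wrist');save(a,'pics/w12.png')
g=a['color'].mean(2);g=cv2.resize(g[60:320].astype(np.float32),(112,26),interpolation=cv2.INTER_AREA)
for row in g: print(''.join(' .:-=+*#%@'[min(9,int(v/22))] for v in row))
E
```

```text
time: 22.63
ee_pos: [0.5345, -0.2653, 0.0815]
eef_rot: [0.976, 0.033, 0.214, -0.008]
ft_force: [-0.6, -0.5, -0.8]
width: 0.0394
grip_force: 24.9
hang TCP in board [ 0.0014 -0.0189  0.0374]
1 rows d [-0.028  0.057  0.886] a [-0.033  0.044  0.044] | pos [ 0.5345 -0.2653  0.0815] F [-0.6 -0.5 -0.8] t 22.63 w 0.0394 q7 [-0.24  0.2   0.85  2.07 -0.66  0.69 -0.47]
board pos [-0.0271 -0.0194  0.0386]
****=::::::::::::::::::::::::::::::::::::::::::::::::::::::::::::::::::::::::::::::::::::::::::%@@@@@@@@@@@+::::
****+:::::::::::::::::::::::::::::::::::::::::::::::::::::::::::::::::::::::::::::::::::::::::-@@@@@@@@@@@@=::::
*****-:::::::::::::-----------==============================================---------:::::::::=@@@@@@@@@@@@:::::
*****=:::::::::::::+############++**********************************************+*###########**@@@@@@@@%%%*:::::
#****#:::::::::::::=############-=******+***********+*********++*********++++**=-*###########+%@@@@@@@@@@@+:::::
###**#-::::::::::::-############=-#############################################=-*###########+@@@@@@@@@@@@-:::::
*****#+:::::::::::::#####
[... 1534 characters left out ...]
@@@@@@@@@@@+:::::-+*++
--+@@@@@@@@%::::::::::::*******==+=-==++++=....+@@@@@@@@%#@@@@@@....-++++===--=========++*###%@@@@@@@-:::::-=:::
...*@@@@@@@@=::::::::::::::::::::::::.===:.....+%%######*+*#####.....:-==:::::::::::::::::::::=#@@@@@%#*++==....
...:@@@@@@@@#:::::::::::::::::::::::-:=-.......=#%%%%%@@@@@@@@@*.......:=:-:::::::::::::::::::::-#@@@@@@@@@=....
::::+***###*-::::::::::::::::::::::-+-:........::---::::::-----:.........-=+.:::::::::::::::::::::-**#*****:::::
++++++++++-:::::::::::::::::::::::.+======================================-*::::::::::::::::::::::::-++++++++++=
--=+++++++=----------------------::#++++++++++++++++++++++++++++++++++++++=*=:-----------------------+++++++++==
```

```bash
python3 -m crank '[{"claw":1,"dx":-0.02,"dy":0.04,"dz":0.2,"ax":-0.03,"ay":0.04,"az":0.04},{"claw":1,"dx":0,"dy":0,"dz":0.2,"ax":0,"ay":0,"az":0},{"claw":1,"dx":0,"dy":0,"dz":0.2,"ax":0,"ay":0,"az":0},{"claw":1,"dx":0,"dy":0,"dz":0,"ax":0,"ay":0,"az":0},{"claw":1,"dx":0,"dy":0,"dz":0,"ax":0,"ay":0,"az":0}]'
python3 -c "
from h import *
drop(.012,1)"
```

```text
time: 23.1
ee_pos: [0.5415, -0.2663, 0.0651]
eef_rot: [0.976, 0.031, 0.217, -0.007]
ft_force: [0.5, -0.4, -0.3]
width: 0.0394
grip_force: 24.9
hang TCP in board [ 0.0014 -0.0189  0.0374]
1 rows d [-0.009  0.007  0.295] a [-0.004 -0.004 -0.004] | pos [ 0.5415 -0.2663  0.0651] F [ 0.5 -0.4 -0.3] t 23.1 w 0.0394 q7 [-0.21  0.24  0.82  2.07 -0.74  0.66 -0.41]
board pos [-0.0278 -0.0208  0.0209]
```

```bash
python3 -m crank '[{"claw":1,"dx":0,"dy":0,"dz":0.1,"ax":0,"ay":0,"az":0},{"claw":1,"dx":0,"dy":0,"dz":0.08,"ax":0,"ay":0,"az":0},{"claw":1,"dx":0,"dy":0,"dz":0,"ax":0,"ay":0,"az":0}]'
python3 -c "
from h import *
drop(.012,1)"
```

```text
time: 23.35
ee_pos: [0.5438, -0.2661, 0.06]
eef_rot: [0.976, 0.031, 0.217, -0.007]
ft_force: [-0.5, 1.5, -0.8]
width: 0.0398
grip_force: 24.9
hang TCP in board [ 0.0014 -0.0189  0.0374]
1 rows d [-0.009  0.009  0.107] a [-0.004 -0.006 -0.005] | pos [ 0.5438 -0.2661  0.06  ] F [-0.5  1.5 -0.8] t 23.35 w 0.0398 q7 [-0.2   0.26  0.81  2.07 -0.76  0.66 -0.4 ]
board pos [-0.0278 -0.0208  0.0152]
```

```bash
python3 -m crank '[{"claw":1,"dx":0,"dy":0,"dz":0.07,"ax":0,"ay":0,"az":0},{"claw":1,"dx":0,"dy":0,"dz":0.06,"ax":0,"ay":0,"az":0},{"claw":1,"dx":0,"dy":0,"dz":0,"ax":0,"ay":0,"az":0}]' | egrep 'pos|ft_'
```

```text
ee_pos: [0.5455, -0.266, 0.0565]
ft_force: [-0.7, -0.3, 0.1]
```

```bash
python3 -m crank '[{"claw":-1,"dx":0,"dy":0,"dz":0,"ax":0,"ay":0,"az":0},{"claw":-1,"dx":0,"dy":0,"dz":0,"ax":0,"ay":0,"az":0},{"claw":-1,"dx":0,"dy":0,"dz":0,"ax":0,"ay":0,"az":0},{"claw":-1,"dx":0,"dy":0,"dz":0,"ax":0,"ay":0,"az":0},{"claw":-1,"dx":0,"dy":0,"dz":0,"ax":0,"ay":0,"az":0},{"claw":-1,"dx":0,"dy":0,"dz":0,"ax":0,"ay":0,"az":0}]' | egrep 'pos|ft_|wid'
python3 -m crank '[{"claw":-1,"dx":0,"dy":0,"dz":-0.3,"ax":0,"ay":0,"az":0},{"claw":-1,"dx":0,"dy":0,"dz":-0.8,"ax":0,"ay":0,"az":0},{"claw":-1,"dx":0,"dy":0,"dz":-1,"ax":0,"ay":0,"az":0},{"claw":-1,"dx":0,"dy":0,"dz":-1,"ax":0,"ay":0,"az":0},{"claw":-1,"dx":0,"dy":0,"dz":-1,"ax":0,"ay":0,"az":0},{"claw":-1,"dx":0,"dy":0,"dz":-1,"ax":0,"ay":0,"az":0},{"claw":-1,"dx":0,"dy":0,"dz":0,"ax":0,"ay":0,"az":0},{"claw":-1,"dx":0,"dy":0,"dz":0,"ax":0,"ay":0,"az":0}]'
python3 - <<'E'
from h import *
a=cam('wrist');save(a,'pics/w13.png')
R,t=board(PB);P=lambda *x:proj(a,R.apply([x])+t)[0].round(0)
print('pegs',P(0,.069,.03),P(0,-.111,.03),'box',[P(x,-.021+y,.022) for x in(.06,-.06) for y in(.07,-.07)])
g=a['color'].mean(2);g=cv2.resize(g[60:300].astype(np.float32),(140,40),interpolation=cv2.INTER_AREA)
for row in g: print(''.join(' .:-=+*#%@'[min(9,int(v/25))] for v in row))
E
```

```text
ee_pos: [0.5455, -0.2662, 0.0569]
ft_force: [0.4, -0.1, 0.1]
width: 0.0717
time: 24.77
ee_pos: [0.4814, -0.2706, 0.1974]
eef_rot: [0.975, 0.03, 0.219, -0.007]
ft_force: [-0.3, -0.7, 0.2]
width: 0.0869
grip_force: 0.0
pegs [178. 163.] [378. 163.] box [array([198.,  94.]), array([358.,  93.]), array([206., 223.]), array([350., 223.])]
+++++++++++++%*++++#%%%%%%%%%%%%%%%%%%%#############%%%%%%%%%%%%%%%%%%%%%%%%%%%%%%%%%%%%%%%%%%%%%%%%%%%%%%%%%%######-::-++++++++++++++++++++
++++++++++++*%+++++++*#%%%%%%%%%%%%%%%%%%%##########################********************##########%%%%%%%%%%%%%%%%%#:::=++++++++++++++++++++
++++++++++++%*++++++++++####---::::::::::::::::::::..:::::::::::::::::::::::::::::::::::::::::::::::#%%%%%%%%%%%%%%*:::=++++++++++++++++++++
++++++++++*%*++++++++++++###-:::::::::::::::::::::::::::::::::::::::::::::::::::::::::::::::::::::::%%%%%%%%%%%%%%%+:::+++++++++++++++++++++
++++++++*%%++%#++++++++++#%%=:::::::::::::::::::::::::::::::::::::::::::::::::::::::::::::::::::::::%%%%%%%%%%%%%%%-::-+++++++++++++++++++++
%%#####%#+++*@@@#+++++++*#%%+:::::::::::---=================
[... 4174 characters left out ...]
......................:%%%%%%%%%%#=.........#%%%%#*****************+++*****++***+++++++.........-#%%%%%##%%%-...........................
...........................#%%%%%%%%=...........*%%%%#***************************%%%#*****=...........=#%%%%%%%#............................
......................:-::.+%%%%%%*.............*%%%%#***************************#%%%#****+.............+%%%%%%*.::-:.......................
.....................-=---:=%%%%#-.............-%%%%%*********-::-=++**************%%#*****-.............:#%%%%+:---==......................
....................:+-----:+**=...............******+++++++++::--:...::-==+++++++++**+++++=...............=***------+-.....................
```

The character view shows the sharpener lying in the lower compartment against its wall. The tray is still on both pegs and the arm is clear, so I'm handing in.

```bash
python3 -c "
from bench import r
print(r.close_job())"
```

```text
the job is handed in; nothing more can be done
None
```

The tray hangs flush on both pegs with the rightmost sharpener in its lower compartment; the mug, calculator and notes were left alone, and I handed the job in with the arm clear at about 25 s of the 72 s allowed.

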